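Walk the pressure pot to its mat, load the moulds and lock the lid

TASK

Get the resin pressure pot ready for a cure. It is too heavy to lift, so take it by the lid handle with the lid locked and walk it across the bench on its bottom rim, rocking it from side to side, never lifting it clear of the bench or dragging it along flat, until it stands wholly on the dark rubber mat; then turn the lid anticlockwise until its lugs reach the slots, lift it off and lay it right way up on the bench beside the pot. Put every grey mould block from the white board into the pot, set the lid back on and turn it clockwise fully home, and leave everything else on the bench where it is.

Things in the scene. Friction and masses are not known exactly. Their poses are not given: they have to be found in the camera images.
- pot: Heavy round aluminium pressure pot, 2.2 to 2.8 kg, diameter 150, rim 125 high, black rubber foot with bottom edge of radius 75 (friction about 0.9). Origin: centre of its underside, z up. Mouth 140 inside; a flat plate inside, 75 above the underside (50 below the rim), takes the moulds. Starts to lean at about 12 N sideways at the lid handle; rocks back upright from leans under 40 degrees.
- lid: Steel lid, 0.4 kg, diameter 152, 8 thick, locked on the pot at the start. Origin: on its axis in the face that seats on the rim (125 above the pot's underside); z up. Its hub, radius 56, reaches 14 below (laid on the bench, origin is 14 up). Locked: yaw relative to the pot about 0, modulo 120 degrees. Turned 60 degrees anticlockwise from above its lugs are mid-slot (free from 40 to 80).
- lid_grip (a point): Middle of the black bridge handle on the lid, 42 above the lid's origin. The bar runs along the lid's x axis: 96 long, 18 wide (y), 16 high (34 to 50 above the lid's origin), fingers have room beneath and beside its middle. A gauge and a valve up to 36 high stand 48 to either side of the bar, 30 off its middle.
- lid_lug0 (a point): Point on lug 0 of the lid, at radius 60 on the lid's x axis, 7 below its origin. Three lugs at 0, 120 and 240 degrees, 28 degrees wide, tip radius 67, 7 to 14 below the lid's origin. Radial play in the pot about 3, play up and down under the tabs 2.
- pot_tab0 (a point): Middle of the pot's tab 0, radius 60, 0 degrees from the pot's x axis, at rim height. Each of the 3 tabs is 42 degrees wide, 5 thick, and reaches in from the rim to radius 59; slots 78 degrees wide between. A stop under each tab's clockwise end (from above) halts the lid about 3 degrees past home.
- pot_tab1 (a point): Middle of the pot's tab 1, radius 60, 120 degrees from the pot's x axis, at rim height. Each of the 3 tabs is 42 degrees wide, 5 thick, and reaches in from the rim to radius 59; slots 78 degrees wide between. A stop under each tab's clockwise end (from above) halts the lid about 3 degrees past home.
- pot_tab2 (a point): Middle of the pot's tab 2, radius 60, 240 degrees from the pot's x axis, at rim height. Each of the 3 tabs is 42 degrees wide, 5 thick, and reaches in from the rim to radius 59; slots 78 degrees wide between. A stop under each tab's clockwise end (from above) halts the lid about 3 degrees past home.
- pot_foot0 (a point): Point on the bottom edge of the pot's foot, radius 75, 0 degrees from the pot's x axis.
- pot_foot1 (a point): Point on the bottom edge of the pot's foot, radius 75, 90 degrees from the pot's x axis.
- pot_foot2 (a point): Point on the bottom edge of the pot's foot, radius 75, 180 degrees from the pot's x axis.
- pot_foot3 (a point): Point on the bottom edge of the pot's foot, radius 75, 270 degrees from the pot's x axis.
- mat: Thin dark rubber mat on the bench, 200 square, practically flush with it. Origin: its centre, axes along its sides.
- board: White ceramic soldering board, fixed, 210 (x) by 220 (y), 6 thick; the mould blocks stand on it at the start. Origin: centre of its underside.
- mould1: Grey two-part mould block, a dark slot on top, screwed shut, 34 (x) by 26 (y) by 22 (z), 50 g; 2 to 4 are present. Origin: centre of its underside. May lie any way up in the pot; four fit side by side at 34 from the pot's axis, every 90 degrees, long side radial.
- mould2: Grey two-part mould block, a dark slot on top, screwed shut, 34 (x) by 26 (y) by 22 (z), 50 g; 2 to 4 are present. Origin: centre of its underside. May lie any way up in the pot; four fit side by side at 34 from the pot's axis, every 90 degrees, long side radial.
- mould3: Grey two-part mould block, a dark slot on top, screwed shut, 34 (x) by 26 (y) by 22 (z), 50 g; 2 to 4 are present. Origin: centre of its underside. May lie any way up in the pot; four fit side by side at 34 from the pot's axis, every 90 degrees, long side radial.
- mould4: Grey two-part mould block, a dark slot on top, screwed shut, 34 (x) by 26 (y) by 22 (z), 50 g; 2 to 4 are present. Origin: centre of its underside. May lie any way up in the pot; four fit side by side at 34 from the pot's axis, every 90 degrees, long side radial.
- bench_block: Flat square steel bench block 65 x 65 x 20, a bystander; leave it where it is. Origin at its underside.
- compound_bar: Brown bar of polishing compound 75 x 34 x 30, a bystander; leave it where it is. Origin at its underside.
- cup: Clear mixing cup, diameter 48, 45 high, a bystander; leave it where it is. Origin at its underside.
- jar: Amber jar with black cap, diameter 54, 60 high, a bystander; leave it where it is. Origin at its underside.
- mallet: Small wooden mallet 190 long, lying down, a bystander; leave it where it is. Origin at its underside.
- mandrel_stand: Tapered steel ring mandrel on a dark wooden base 50 x 130, 35 high, a bystander; leave it where it is. Origin at its underside.
- wax_tin: Flat aluminium tin 70 x 50 x 22, a bystander; leave it where it is. Origin at its underside.

How it is judged (in metres and radians):
On the way, in this order (a step that is already met when the one before it is completed fails the run):
1. the pot is leaning on its bottom rim, 3 cm or more from where it started (angle between pot's own z axis and vertical above 0.06 rad and distance of pot from where it was at the start of the episode above 0.03 m), for 0.05 s.
2. the pot comes back upright (angle between pot's own z axis and vertical below 0.035 rad), for 0.02 s.
3. the pot is leaning on its bottom rim once more, 9 cm or more from where it started (angle between pot's own z axis and vertical above 0.06 rad and distance of pot from where it was at the start of the episode above 0.09 m), for 0.05 s.
4. the pot stands upright and wholly on the mat, its lid still locked on (x of pot in the frame of mat between -0.032 and 0.032 m and y of pot in the frame of mat between -0.032 and 0.032 m and angle between pot's own z axis and vertical below 0.03 rad and height (world z) of pot below 0.006 m and z of lid in the frame of pot between 0.121 and 0.129 m and horizontal distance between lid and pot below 0.007 m and angle between lid's own z axis and vertical below 0.035 rad and (horizontal distance between lid_lug0 and pot_tab0 below 0.015 m or horizontal distance between lid_lug0 and pot_tab1 below 0.015 m or horizontal distance between lid_lug0 and pot_tab2 below 0.015 m)), for 0.3 s.
5. the lid lies right way up on the bench, clear of the pot (height (world z) of lid below 0.025 m and angle between lid's own z axis and vertical below 0.1 rad and height (world z) of lid_grip above 0.04 m and horizontal distance between lid and pot above 0.145 m), for 0.2 s.
6. every mould block lies inside the pot (horizontal distance between each of mould1, mould2, mould3, mould4 and pot below 0.066 m and z of mould1 in the frame of pot between 0.07 and 0.118 m and z of mould2 in the frame of pot between 0.07 and 0.118 m and z of mould3 in the frame of pot between 0.07 and 0.118 m and z of mould4 in the frame of pot between 0.07 and 0.118 m), for 0.2 s.
At the end, for the whole second after the job is handed in: Pot upright and wholly on the mat (centre within 32 mm of the mat's along each mat axis); every mould present lies inside it; lid seated level on the rim (4 mm in height, 7 mm off-centre) and turned home (lug 0 within 15 mm of a tab's middle); lid and pot at rest (all of step 4 and all of step 6 and linear speed of each of lid, pot below 0.01 m/s); the robot touches nothing.
It fails at once if the pot is lifted clear of the bench (its whole foot more than 15 mm up) (height (world z) of each of pot_foot0, pot_foot1, pot_foot2, pot_foot3 above 0.015 m).
It fails at once if the pot is dragged along flat (sliding upright at over 2 cm/s without rocking) (angle between pot's own z axis and vertical below 0.02 rad and height (world z) of pot below 0.006 m and linear speed of pot above 0.02 m/s and angular speed of pot below 0.08 rad/s).
It fails at once if the pot is tipped far over (more than 35 degrees) (angle between pot's own z axis and vertical above 0.61 rad).
It fails at once if something else on the bench is moved more than 3 cm (distance of any of bench_block, compound_bar, cup, jar, mallet, mandrel_stand, wax_tin from where it was at the start of the episode above 0.03 m).
Of mould1, mould2, mould3, mould4 only 2 to 4 are there at a start; the rules pass over those that are not, and their reading is None.
At some moment in a run one of mould1, mould2, mould3, mould4 may be knocked a few centimetres aside while the robot is not near it.
Once in a run the grip may slacken for a moment while it holds something.
It also fails if it takes over 210 s, if anything falls off the work surface, if the arm or the gripper's body presses on something with over 40 N, if the wrist force passes 120 N, or if a joint passes its speed limit or range.

ROBOT

A 7-joint arm with a two-finger parallel gripper is mounted at the origin on the work surface. World frame = base frame: x ahead of the robot, y to its left, z up, the work surface at z = 0. Lengths are in m, angles in degrees, forces in N, time in s.
With the tool pointing down it reaches from about 0.425 to 0.875 m from the base axis. Payload 8.4 kg.
Tool frame: the origin (TCP) lies between the finger pads; the fingertips stand 11 mm ahead of it and the grasp point (between the pads) lies 8 mm behind it; y points along the fingers, x is the direction in which the jaws open and shut, and the axes are right-handed (so a half turn about y gives the same grasp; the last joint's range is limited). The gripper opens to 87 mm and grips with 3 to 60 N. Pads are 19 mm wide; open, the fingers measure 117 mm over their backs; the gripper's body (75 mm by 190 mm) begins 51 mm behind the grasp point.
Start: joints at [71.207, 19.091, 2.286, 83.961, -0.768, 76.965, -3.352], TCP at [0.147, -0.633, 0.234] pointing down, gripper open.
Joint ranges: [-147.57, 147.57], [-21.85, 119.76], [-74.77, 79.35], [14.55, 137.4], [-85.83, 265.84], [4.83, 119.75], [-152.11, 152.11]. Speed limits (degrees/s): [127.2, 127.2, 159.86, 159.86, 180, 180, 180].

INTERFACE

Orientations are given as a 3x3 rotation matrix whose columns are the frame's x, y, z axes.
In Python, from workcell import manip gives the robot as it stands.
- The arm moves only by the tool apply_moves, never from a script. Its argument "steps" is a list of rows, each a list of 3 entries, a list of its own where there are three numbers: the opening in per cent of the stroke, from 0 (shut) to 100 (fully open), then the shift along the world's x, y, z in units of 50 mm (1.0 is 50 mm), then the turn about the world's z in units of 5 degrees (1.0 is 5 degrees). In form: [[fingers, [tx, ty, tz], twist], ...]. A call has 1 to 20 rows; each row shifts and turns the commanded pose from where the row before left it; what a row does not reach is not made up. A row lasts 1/10 s, in which the tool goes at most 50 mm and 8.59 degrees, less where a joint would pass 70% of its speed; a pose out of reach is approached as far as the arm can. A call with a number of a shift or a turn outside -1 to 1 is refused whole. A call with a gripper value outside its range is refused whole. The fingers move at their own pace and stop on an object; the grip force is fixed at half the most. Time passes only in rows, so rows that do not move let the fingers close. It gives the time, the measured TCP pose, the force and the opening at its end, in the units of the state.
- manip.get_state(): the state, without advancing time (a new reading comes with each control period).
- manip.camera(name): name is "scene" or "top" or "wrist"; returns (picture, depth): 480x640x3 uint8, red, green, blue; 480x640 float32, m along the optical axis (not along the pixel's ray), 0 where there is no reading.
- manip.camera_params(name): a dict with "vertical_fov" (degrees; the focal length in pixels is half the picture's height over the tangent of half this angle, whatever the lens; pixels are square), "cx", "cy" (the principal point, pixels), "k1" (the pictures are not rectified: a ray, as slopes to the right and down, at radius r is drawn at 1 + k1 r^2 times it, then the intrinsics apply), "R" (3x3) and "t" (3): a world point X has camera coordinates R X + t. Camera axes: x right, y down, z forward; pixel columns grow to the right and rows downward; lengths in m; the calibration is good to about 2 mm. A picture is of the moment at which its call begins: read the wrist's pose just before it. camera_params takes no time and is no camera call; for the wrist camera it gives the pose at the moment of the call.
- manip.job_done(): hands the job in, once; it reports no verdict.
Trained networks look in the newest picture that a camera, given by its name, has taken for a name from the list of things; names that differ only in an ending like _2 or _b are one class to them, and where a whole thing is asked for, a point or a joint stands for the part that bears it (a point fixed in the world has none). Each returns a list of dicts, best first, with "p" (0 to 1); they miss things now and then, are a little off and sometimes report something else, mostly with a low value. They report only what shows in the picture. A call takes as long as a camera call.
- manip.find_in(thing, camera): "location" ([x, y, z] in m, in world coordinates, good to about 4 mm: the middle of the surface that is visible of it).
- manip.silhouettes(thing, camera): "region" (480x640 bool, what is visible of it).
The state is a dict: "time": time; "joint_positions": joint angles; "dq": joint speeds; "joint_efforts": joint torques, N m; "tool_pos": TCP position; "ee_rot": TCP orientation; "force": force on the tool from outside, world axes, zero at the start; "ft_torque": the same for the moment, N m; "grip_width": finger opening in m.
Only numpy, scipy, OpenCV 4.12 (cv2) and the standard library are available. Lean on these libraries where they do the work, as an engineer would, in place of code of your own. Each camera call takes 0.05 s, during which the arm holds its last target. There are 200 camera calls.

## Working session

There is one attempt and no reset: what is moved stays moved. The work goes in short steps, Python scripts to look and compute and a tool call to move; the robot and the scene stay as the last step left them, time stands still between calls to the robot, and variables do not carry over. Pictures are saved under pics/ and viewed, on a budget of 14 in all, crops included, one or two more only if the job needs it, and the job is handed in when it is done.

Besides the shell and the picture viewer there is one more tool, called after "Emit:" as a command line: name --argument value ..., lists and objects as JSON in quotes. apply_moves: Moves the arm, as the interface text tells. Its arguments: {"type":"object","properties":{"steps":{"type":"array","items":{"type":"array"}}},"required":["steps"]}

```bash
mkdir -p pics; ls; cat > h.py <<'E'
from workcell import manip as m
import numpy as np, cv2
def snap(cam,name=None):
    P=m.camera_params(cam); im,d=m.camera(cam)
    if name: cv2.imwrite('pics/'+name+'.png',im[:,:,::-1])
    return im,d,P
def world(d,P,mask=None):
    v,u=np.nonzero((d>0) if mask is None else (mask&(d>0)))
    f=240/np.tan(np.radians(P['vertical_fov']/2))
    K=np.array([[f,0,P['cx']],[0,f,P['cy']],[0,0,1]])
    # r'=r(1+k1 r^2)
    q=cv2.undistortPoints(np.stack([u,v],1).astype(np.float64)[:,None],K,np.array([P['k1'],0,0,0,0.]))[:,0]
    z=d[v,u]; X=np.column_stack([q*z[:,None],z])
    return (X-np.array(P['t']))@np.array(P['R']),u,v
def st():
    s=m.get_state(); print('t',round(s['time'],2),'tcp',np.round(s['tool_pos'],4),'F',np.round(s['force'],1),'w',round(s['grip_width'],4),'q',np.round(s['joint_positions'],0)); return s
E
python3 - <<'E'
from h import *
s=st(); print(np.round(s['ee_rot'],2))
for c in ['scene','top']:
    im,d,P=snap(c,c+'0'); print(c,P['vertical_fov'],np.round(-np.array(P['R']).T@P['t'],3))
    for n in ['pot','lid','lid_grip','lid_lug0','pot_tab0','mat','board','mould1','bench_block','compound_bar','cup','jar','mallet','mandrel_stand','wax_tin']:
        print(n,[(np.round(r['location'],3).tolist(),round(r['p'],2)) for r in m.find_in(n,c)][:5])
E
```

```text
pics
t 0.0 tcp [ 0.1473 -0.6326  0.2327] F [-0.5 -0.2 -0.7] w 0.087 q [71. 19.  2. 84. -1. 77. -3.]
[[ 0.23 -0.    0.97]
 [-0.97  0.    0.23]
 [-0.   -1.   -0.  ]]
scene 44.910673803292866 [1.407 0.595 0.927]
pot []
lid [([0.578, -0.225, 0.134], 0.63)]
lid_grip [([0.574, -0.223, 0.134], 0.88)]
lid_lug0 [([0.573, -0.222, 0.13], 0.72)]
pot_tab0 [([0.618, -0.19, 0.063], 0.96), ([0.455, -0.439, 0.055], 0.56)]
mat [([0.538, -0.048, -0.006], 0.64)]
board [([0.513, 0.288, 0.008], 0.92)]
mould1 [([0.47, 0.344, 0.029], 0.6), ([0.464, 0.247, 0.026], 0.53), ([0.55, 0.234, 0.026], 0.51), ([0.571, 0.324, 0.025], 0.5)]
bench_block [([0.727, 0.136, 0.02], 0.76), ([0.575, -0.222, 0.128], 0.5), ([0.391, 0.102, 0.03], 0.18)]
compound_bar [([0.753, 0.284, 0.029], 0.94)]
cup [([0.39, 0.099, 0.027], 0.61)]
jar [([0.753, 0.284, 0.029], 0.65), ([0.458, -0.443, 0.055], 0.56)]
mallet [([0.722, -0.144, 0.028], 0.63)]
mandrel_stand [([0.645, -0.469, 0.01], 0.95)]
wax_tin [([0.753, 0.032, 0.022], 0.62), ([0.613, -0.191, 0.063], 0.46)]
top 50.742194429574056 [ 0.358 -0.047  1.149]
pot [([0.505, -0.183, 0.056], 0
[... 235 characters left out ...]
.528, -0.053, -0.001], 0.71)]
board [([0.498, 0.274, 0.006], 0.94), ([0.718, 0.13, 0.018], 0.29)]
mould1 [([0.462, 0.338, 0.025], 0.71), ([0.544, 0.225, 0.029], 0.64), ([0.449, 0.242, 0.025], 0.63), ([0.559, 0.323, 0.027], 0.48)]
bench_block [([0.717, 0.13, 0.02], 0.95), ([0.507, -0.18, 0.057], 0.75)]
compound_bar [([0.736, 0.275, 0.026], 0.92)]
cup [([0.388, 0.108, 0.015], 0.82), ([0.559, 0.32, 0.03], 0.72)]
jar [([0.446, -0.44, 0.058], 0.73)]
mallet [([0.701, -0.145, 0.021], 0.57), ([0.512, -0.186, 0.057], 0.28), ([0.557, -0.236, 0.13], 0.19)]
mandrel_stand [([0.637, -0.48, 0.014], 0.58), ([0.513, -0.189, 0.054], 0.27), ([0.736, 0.273, 0.027], 0.21)]
wax_tin [([0.742, 0.019, 0.024], 0.91)]
```

View pics/top0.png

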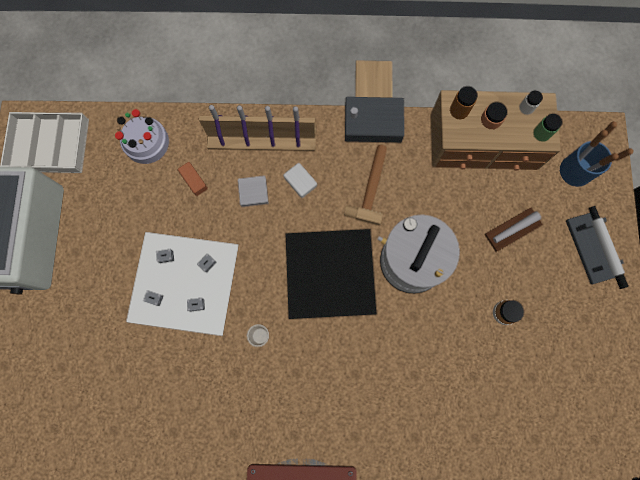

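View pics/scene0.png

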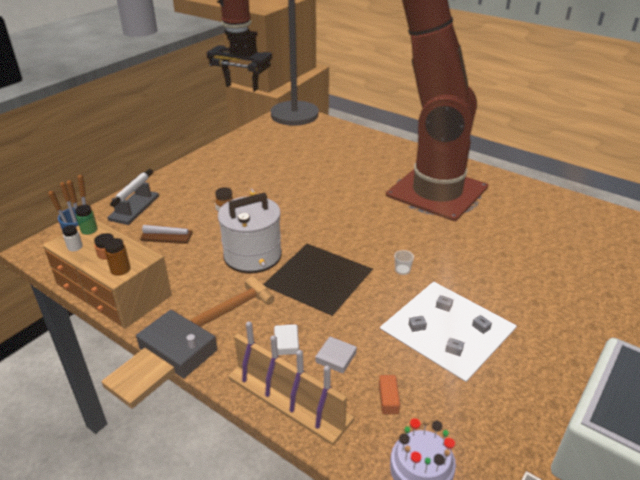

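```bash
cat >> h.py <<'E'
def ray(P,uv,z):
    f=240/np.tan(np.radians(P['vertical_fov']/2))
    K=np.array([[f,0,P['cx']],[0,f,P['cy']],[0,0,1]])
    q=cv2.undistortPoints(np.array(uv,float).reshape(-1,1,2),K,np.array([P['k1'],0,0,0,0.]))[:,0]
    R=np.array(P['R']);c=-R.T@np.array(P['t']); D=np.column_stack([q,np.ones(len(q))])@R
    return c+D*((z-c[2])/D[:,2])[:,None]
def rect(P,mask,z):
    c=max(cv2.findContours(mask.astype(np.uint8),0,2)[0],key=cv2.contourArea)[:,0]
    w=ray(P,c,z)[:,:2].astype(np.float32); return cv2.minAreaRect(w)
E
python3 - <<'E'
from h import *
for c in ['scene','top']:
    im,d,P=snap(c)
    X,u,v=world(d,P); s=(abs(X[:,2])<.015)&(X[:,0]>.3)&(X[:,0]<.8)&(abs(X[:,1])<.4)
    A=np.column_stack([X[s][:,:2],np.ones(s.sum())]);print(c,P['k1'],'bench plane',np.round(np.linalg.lstsq(A,X[s][:,2],rcond=None)[0],4))
    for n,z in [('mat',0),('board',.006),('bench_block',.02),('wax_tin',.022)]:
        r=m.silhouettes(n,c)
        if r: print(n,round(r[0]['p'],2),rect(P,r[0]['region'],z))
    r=m.silhouettes('mould1',c)
    for k in r:
        print('mould',round(k['p'],2),k['region'].sum(),rect(P,k['region'],.028))
    # lid top surface
    top=(X[:,2]>.120)&(np.hypot(X[:,0]-.56,X[:,1]+.23)<.12)
    print('zhist',np.histogram(X[top][:,2],bins=np.arange(.12,.19,.004)))
    a=top&(X[:,2]<.140); p=X[a][:,:2].astype(np.float32); print('lid circ',cv2.minEnclosingCircle(p),p.mean(0))
    b=top&(X[:,2]>.165); print('bar',cv2.minAreaRect(X[b][:,:2].astype(np.float32)),X[b].mean(0))
E
```

```text
scene -0.007194208127327999 bench plane [-0.0008  0.0031  0.001 ]
mat 0.71 ((0.5306698083877563, -0.05251694470643997), (0.2017342746257782, 0.2001083940267563), 4.073995590209961)
board 0.59 ((0.5042543411254883, 0.28247585892677307), (0.21919690072536469, 0.21690157055854797), 83.2703857421875)
bench_block 0.83 ((0.7266693711280823, 0.13624583184719086), (0.07960954308509827, 0.07107407599687576), 8.83696174621582)
wax_tin 0.67 ((0.755763828754425, 0.03171475976705551), (0.09015235304832458, 0.05049696937203407), 43.172096252441406)
mould 0.82 244 ((0.4743207097053528, 0.3443261981010437), (0.044444359838962555, 0.04141957685351372), 69.34935760498047)
mould 0.74 223 ((0.5555674433708191, 0.23378261923789978), (0.03999590128660202, 0.04136250913143158), 54.42038345336914)
mould 0.6 282 ((0.5696084499359131, 0.32503965497016907), (0.04680297523736954, 0.036168232560157776), 13.208141326904297)
zhist (array([ 78,  83, 457, 767,  57,  23,  19,  35,  37,  67,  81,  65,  57,
       135,  24,   0,   0]), array([0.12 , 0.124, 0.128, 0.132, 0.136, 0.14 , 0.144, 0.148, 0.152,
       0.156, 
[... 1397 characters left out ...]
05499785393476486, 0.06997080892324448), 1.0500824451446533)
mould 0.34 622 ((0.7405868172645569, 0.02279704250395298), (0.0724019706249237, 0.050356801599264145), 41.017974853515625)
zhist (array([  14,   20, 1016, 2181,  198,    8,    8,   13,   31,   96,   90,
         14,   58,  260,   74,    2,    0]), array([0.12 , 0.124, 0.128, 0.132, 0.136, 0.14 , 0.144, 0.148, 0.152,
       0.156, 0.16 , 0.164, 0.168, 0.172, 0.176, 0.18 , 0.184, 0.188]))
lid circ ((0.5605620741844177, -0.23890309035778046), 0.0753580778837204) [ 0.5566779  -0.23841463]
bar ((0.5601920485496521, -0.2395472228527069), (0.018386851996183395, 0.09314383566379547), 63.33341598510742) [ 0.55914016 -0.23845471  0.17404554]
```

Top view: pot at (420,252), mat at (331,273), board at (183,283) with four moulds. The pot is at about (0.561, -0.239) with the bar at -26.7°, and the mat is at (0.531, -0.0525).

The tool cannot tilt, so I'll lean the pot along the bar by letting the bar pivot between the pads, then swing it about the foot contact.

Emit:
apply_moves --steps '[[60,[0.518,0.4925,0.1],-0.5],[60,[0.518,0.4925,0.1],-0.5],[60,[0.518,0.4925,0],-0.5],[60,[0.518,0.4925,0],-0.5],[60,[0.518,0.4925,0],-0.5],[60,[0.518,0.4925,0],-0.5],[60,[0.518,0.4925,0],-0.5],[60,[0.518,0.4925,0],-0.5],[60,[0.518,0.4925,0],-0.5],[60,[0.518,0.4925,0],-0.5],[60,[0.518,0.4925,0],-0.5],[60,[0.518,0.4925,0],-0.5],[60,[0.518,0.4925,0],-0.5],[60,[0.518,0.4925,0],-0.5],[60,[0.518,0.4925,0],-0.5],[60,[0.518,0.4925,0],-0.5],[60,[0,0,0],0],[60,[0,0,0],0],[60,[0,0,0],0]]'

```text
time: 4.1
tool_pos: [0.5611, -0.2403, 0.2435]
ee_rot: [[-0.453, -0.0, 0.891], [-0.891, -0.001, -0.453], [0.001, -1.0, -0.0]]
force: [0.4, -0.4, -0.4]
grip_width: 0.0519
```

```bash
python3 - <<'E'
from h import *
s=st(); print(np.round(s['ee_rot'],3))
im,d,P=snap('wrist','w0')
X,u,v=world(d,P); b=(X[:,2]>.164)&(X[:,2]<.185)&(np.hypot(X[:,0]-.56,X[:,1]+.239)<.06)
print(cv2.minAreaRect(X[b][:,:2].astype(np.float32)),X[b].mean(0))
for n in ['lid_grip','lid']: print(n,m.find_in(n,'wrist'))
E
```

```text
t 4.1 tcp [ 0.5611 -0.2403  0.2435] F [ 0.4 -0.4 -0.4] w 0.0519 q [  31.   15.  -15.   88.    4.   77. -101.]
[[-0.453 -0.     0.891]
 [-0.891 -0.001 -0.453]
 [ 0.001 -1.    -0.   ]]
((0.5713441967964172, -0.24486273527145386), (0.018053879961371422, 0.07378161698579788), 63.3021240234375) [ 0.57310402 -0.24573423  0.17472388]
lid_grip [{'location': [0.5804, -0.249, 0.1305], 'p': 0.71}]
lid [{'location': [0.5722, -0.2483, 0.1347], 'p': 0.74}]
```

View pics/w0.png

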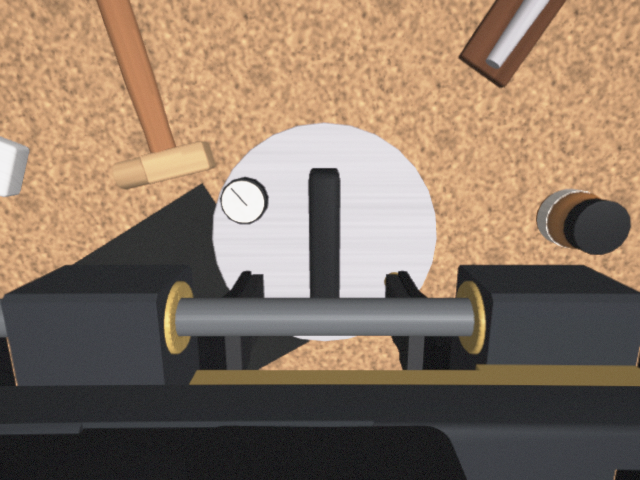

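The bar runs vertically at column 324, midway between the fingers. Going down to grip it.

Emit:
apply_moves --steps '[[60,[0,0,-0.4],0],[60,[0,0,-0.4],0],[60,[0,0,-0.4],0],[60,[0,0,-0.3],0],[60,[0,0,-0.2],0],[60,[0,0,0],0],[60,[0,0,0],0],[0,[0,0,0],0],[0,[0,0,0],0],[0,[0,0,0],0],[0,[0,0,0],0],[0,[0,0,0],0],[0,[0,0,0],0]]'

```text
time: 5.55
tool_pos: [0.5617, -0.2393, 0.1586]
ee_rot: [[-0.453, -0.0, 0.892], [-0.892, -0.0, -0.453], [0.0, -1.0, 0.0]]
force: [-0.7, -1.3, 0.8]
grip_width: 0.0174
```

```bash
cat > plan.py <<'E'
import numpy as np
def plan(c,b0,b1,side,a,n,h=.167,r=.075):
    """side=+1: contact on +u side. Print TCP xy rows (units) for pivot about contact and lean offset."""
    u=lambda b: np.array([np.cos(np.radians(b)),np.sin(np.radians(b))])
    A=np.radians(a); p=np.array(c)+side*r*u(b0)
    rho=r*np.cos(A)-h*np.sin(A); dz=h*(np.cos(A)-1)+r*np.sin(A)
    print('contact',p,'lean shift units',np.round(side*(r-rho)*u(b0)/.05,3),'dz',round(dz/.05,3))
    bs=np.linspace(b0,b1,n+1); H=np.array([p-side*rho*u(b) for b in bs])
    print('arc rows turn',round((b1-b0)/n/5,3)); print(np.round(np.diff(H,axis=0)/.05,3).tolist())
    print('setdown',np.round(-side*(r-rho)*u(b1)/.05,3),'c end',np.round(p-side*r*u(b1),4))
E
python3 - <<'E'
from plan import *
plan((.561,-.2395),-26.7,10,-1,10,10)
E
```

```text
contact [ 0.49399715 -0.20580108] lean shift units [-0.539  0.271] dz 0.21
arc rows turn 0.734
[[0.024, 0.052], [0.021, 0.054], [0.017, 0.055], [0.014, 0.056], [0.01, 0.057], [0.007, 0.057], [0.003, 0.057], [-0.001, 0.057], [-0.005, 0.057], [-0.008, 0.057]]
setdown [0.594 0.105] c end [ 0.5679 -0.1928]
```

Emit:
apply_moves --steps '[[0,[-0.09,0.045,0.042],0],[0,[-0.09,0.045,0.04],0],[0,[-0.09,0.045,0.04],0],[0,[-0.09,0.045,0.036],0],[0,[-0.09,0.045,0.034],0],[0,[-0.09,0.045,0.03],0],[0,[0,0,0],0],[0,[0,0,0],0]]'

```text
time: 6.35
tool_pos: [0.5351, -0.2259, 0.1689]
ee_rot: [[-0.452, 0.001, 0.892], [-0.892, -0.001, -0.452], [-0.0, -1.0, 0.001]]
force: [7.8, -3.5, -10.5]
grip_width: 0.0176
```

```bash
python3 - <<'E'
from h import *
st(); im,d,P=snap('scene','s1'); cv2.imwrite('pics/s1c.png',cv2.resize(im[150:330,150:400,::-1],(750,540)))
E
```

```text
t 6.35 tcp [ 0.5351 -0.2259  0.1689] F [  7.8  -3.5 -10.5] w 0.0176 q [  31.   14.  -15.   98.    4.   68. -102.]
```

View pics/s1c.png

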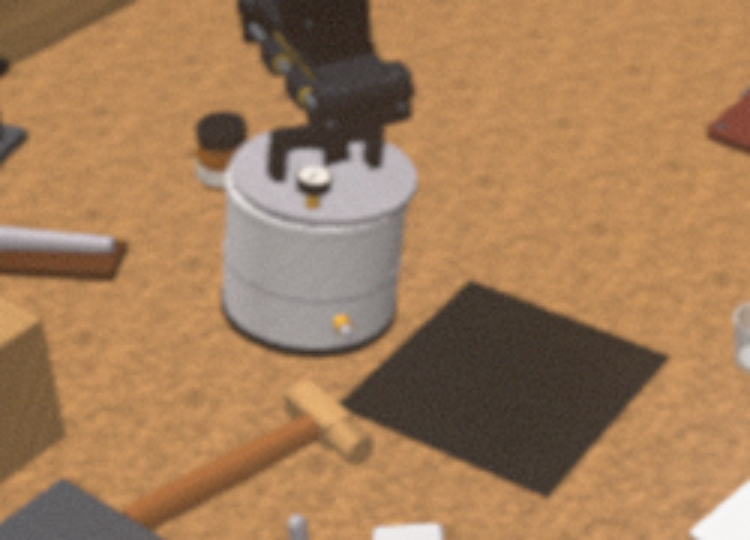

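The pot is leaning toward the robot, and the amber knob low on its side (342,322 in the crop) will show its yaw. Now the anticlockwise arc.

Emit:
apply_moves --steps '[[0,[0.024,0.052,0],0.734],[0,[0.021,0.054,0],0.734],[0,[0.017,0.055,0],0.734],[0,[0.014,0.056,0],0.734],[0,[0.01,0.057,0],0.734],[0,[0.007,0.057,0],0.734],[0,[0.003,0.057,0],0.734],[0,[-0.001,0.057,0],0.734],[0,[-0.005,0.057,0],0.734],[0,[-0.008,0.057,0],0.734],[0,[0,0,0],0]]'

```text
time: 7.5
tool_pos: [0.5381, -0.1959, 0.1677]
ee_rot: [[0.174, -0.002, 0.985], [-0.985, 0.002, 0.174], [-0.002, -1.0, -0.002]]
force: [5.9, -0.1, -15.6]
grip_width: 0.0176
```

```bash
python3 - <<'E'
from h import *
st(); im,d,P=snap('scene','s2'); im2,d2,P2=snap('top')
A=cv2.resize(im[150:330,150:400,::-1],(750,540)); B=cv2.resize(im2[180:320,300:480,::-1],(694,540)); cv2.imwrite('pics/s2c.png',cv2.resize(np.hstack([A,B]),(800,300)))
X,u,v=world(d2,P2); a=(X[:,2]>.09)&(np.hypot(X[:,0]-.56,X[:,1]+.2)<.11)&(X[:,2]<.16); 
print(X[a].mean(0)) 
E
```

```text
t 7.5 tcp [ 0.5381 -0.1959  0.1677] F [  5.9  -0.1 -15.6] w 0.0176 q [ 33.  14. -20.  99.   5.  68. -69.]
[ 0.5217713  -0.16304552  0.1391846 ]
```

View pics/s2c.png

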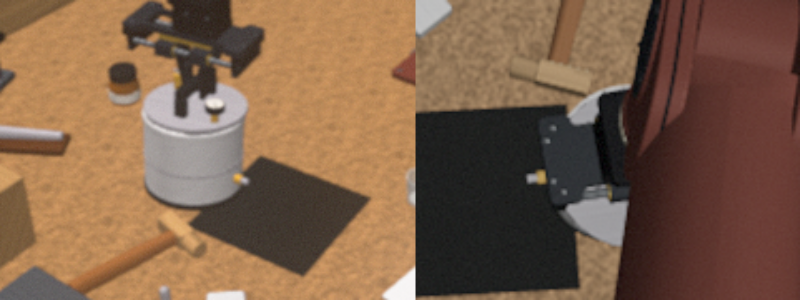

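The knob swung round with the lid (now pointing left in the top view, about 97°), so the lid isn't slipping. Continuing the arc to 45°.

```bash
python3 - <<'E'
from plan import *
plan((.5679,-.1928),10,45,-1,10,10)
E
```

```text
contact [ 0.49403942 -0.20582361] lean shift units [-0.594 -0.105] dz 0.21
arc rows turn 0.7
[[-0.011, 0.054], [-0.014, 0.053], [-0.018, 0.052], [-0.021, 0.051], [-0.024, 0.049], [-0.027, 0.048], [-0.03, 0.046], [-0.032, 0.044], [-0.035, 0.042], [-0.038, 0.04]]
setdown [0.426 0.426] c end [ 0.5471 -0.1528]
```

Emit:
apply_moves --steps '[[0,[-0.011,0.054,0],0.7],[0,[-0.014,0.053,0],0.7],[0,[-0.018,0.052,0],0.7],[0,[-0.021,0.051,0],0.7],[0,[-0.024,0.049,0],0.7],[0,[-0.027,0.048,0],0.7],[0,[-0.03,0.046,0],0.7],[0,[-0.032,0.044,0],0.7],[0,[-0.035,0.042,0],0.7],[0,[-0.038,0.04,0],0.7],[0,[0.071,0.071,-0.03],0],[0,[0.071,0.071,-0.034],0],[0,[0.071,0.071,-0.036],0],[0,[0.071,0.071,-0.04],0],[0,[0.071,0.071,-0.04],0],[0,[0.071,0.071,-0.042],0],[0,[0,0,0],0],[0,[0,0,0],0],[0,[0,0,0],0]]'

```text
time: 9.5
tool_pos: [0.5477, -0.1559, 0.1624]
ee_rot: [[0.702, 0.001, 0.713], [-0.713, -0.005, 0.702], [0.005, -1.0, -0.003]]
force: [-15.9, -8.6, 16.2]
grip_width: 0.0176
```

```bash
cat >> h.py <<'E'
def look(name,c):
    """scene+top crops; lid top centre by circle fit of top & scene depth"""
    im,d,P=snap('scene'); im2,d2,P2=snap('top')
    A=cv2.resize(im[150:330,150:400,::-1],(500,360)); B=cv2.resize(im2[180:340,260:480,::-1],(495,360)); cv2.imwrite('pics/'+name+'.png',cv2.resize(np.hstack([A,B]),(800,290)))
    out=[]
    for q in [(im,d,P),(im2,d2,P2)]:
        X,u,v=world(q[1],q[2]); a=(abs(X[:,2]-.133)<.004)&(np.hypot(X[:,0]-c[0],X[:,1]-c[1])<.1)
        x=X[a]; 
        if len(x)>50: print('lid pts',len(x),'encl',np.round(cv2.minEnclosingCircle(x[:,:2].astype(np.float32))[0],4),round(cv2.minEnclosingCircle(x[:,:2].astype(np.float32))[1],4))
E
python3 - <<'E'
from h import *
st(); look('a3',(.547,-.153))
E
```

```text
t 9.5 tcp [ 0.5477 -0.1559  0.1624] F [-15.9  -8.6  16.2] w 0.0176 q [ 33.  14. -26. 100.   7.  67. -40.]
lid pts 1204 encl [ 0.5469 -0.1566] 0.0781
lid pts 264 encl [ 0.581  -0.1065] 0.0399
```

View pics/a3.png

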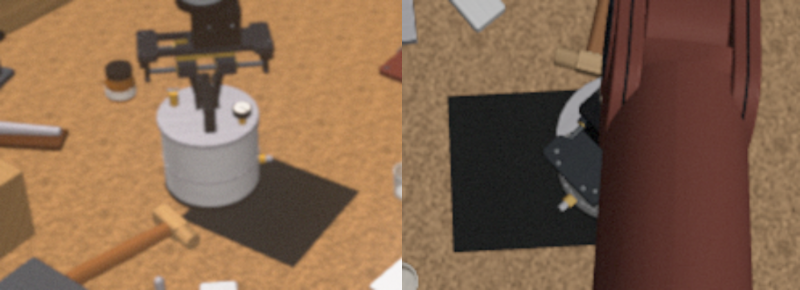

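```bash
cat >> h.py <<'E'
def lidplane(c,z=.133,dz=.02,cam='scene'):
    im,d,P=snap(cam); X,u,v=world(d,P); x=X[(abs(X[:,2]-z)<dz)&(np.hypot(X[:,0]-c[0],X[:,1]-c[1])<.062)]
    for _ in range(6):
        A=np.column_stack([x[:,0]-c[0],x[:,1]-c[1],np.ones(len(x))]); k=np.linalg.lstsq(A,x[:,2],rcond=None)[0]; x=x[abs(A@k-x[:,2])<.004]
    print('lid slope',np.round(np.degrees(k[:2]),2),'z',round(k[2],4),len(x))
E
python3 - <<'E'
from h import *
lidplane((.547,-.156))
from plan import *
plan((.547,-.155),45,0,1,10,12)
E
```

```text
lid slope [-2.14 -0.84] z 0.1355 827
contact [ 0.60003301 -0.10196699] lean shift units [0.426 0.426] dz 0.21
arc rows turn -0.75
[[-0.04, 0.043], [-0.037, 0.045], [-0.034, 0.048], [-0.031, 0.05], [-0.028, 0.052], [-0.024, 0.053], [-0.021, 0.055], [-0.017, 0.056], [-0.013, 0.057], [-0.01, 0.058], [-0.006, 0.058], [-0.002, 0.059]]
setdown [-0.603 -0.   ] c end [ 0.525 -0.102]
```

The lid slopes 2.3° toward the far side, so the pot has already started to lean that way. Next: lean onto the far edge and turn clockwise.

Emit:
apply_moves --steps '[[0,[0.065,0.065,0.028],0],[0,[0.065,0.065,0.028],0],[0,[0.065,0.065,0.026],0],[0,[0.065,0.065,0.026],0],[0,[0.065,0.065,0.024],0],[0,[0.04,0.04,0.02],0],[0,[-0.04,0.043,0],-0.75],[0,[-0.037,0.045,0],-0.75],[0,[-0.034,0.048,0],-0.75],[0,[-0.031,0.05,0],-0.75],[0,[-0.028,0.052,0],-0.75],[0,[-0.024,0.053,0],-0.75],[0,[-0.021,0.055,0],-0.75],[0,[-0.017,0.056,0],-0.75],[0,[-0.013,0.057,0],-0.75],[0,[-0.01,0.058,0],-0.75],[0,[-0.006,0.058,0],-0.75],[0,[-0.002,0.059,0],-0.75],[0,[0,0,0],0]]'

```text
time: 11.55
tool_pos: [0.553, -0.103, 0.1683]
ee_rot: [[-0.008, 0.001, 1.0], [-1.0, -0.002, -0.008], [0.002, -1.0, 0.001]]
force: [-10.0, -3.2, 2.0]
grip_width: 0.0178
```

```bash
python3 - <<'E'
from h import *
st(); look('a4',(.54,-.10)); lidplane((.55,-.1),z=.14,dz=.025)
E
```

```text
t 11.55 tcp [ 0.553  -0.103   0.1683] F [-10.   -3.2   2. ] w 0.0178 q [ 25.  13. -22. 100.   5.  68. -89.]
lid pts 561 encl [ 0.5464 -0.1026] 0.0768
lid slope [-7.66  0.67] z 0.1423 650
```

View pics/a4.png

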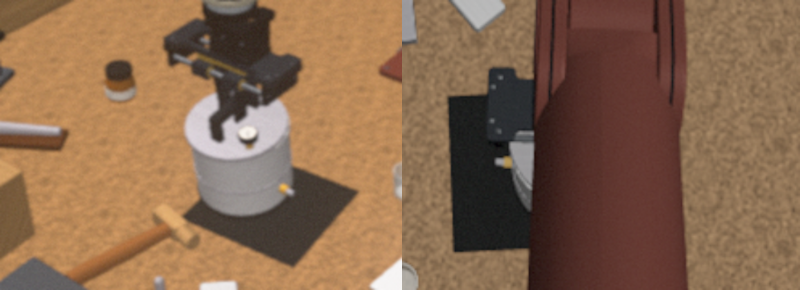

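```bash
python3 - <<'E'
from plan import *
plan((.531,-.103),0,20,-1,9,6)
E
```

```text
contact [ 0.456 -0.103] lean shift units [-0.541 -0.   ] dz 0.194
arc rows turn 0.667
[[-0.002, 0.056], [-0.005, 0.056], [-0.008, 0.055], [-0.011, 0.055], [-0.014, 0.054], [-0.018, 0.053]]
setdown [0.508 0.185] c end [ 0.5265 -0.0773]
```

Emit:
apply_moves --steps '[[0,[-0.08,0,-0.024],0],[0,[-0.08,0,-0.026],0],[0,[-0.08,0,-0.03],0],[0,[-0.08,0,-0.03],0],[0,[-0.08,0,-0.03],0],[0,[-0.05,0,-0.03],0],[0,[0,0,0],0],[0,[0,0,0],0],[0,[0,0,0],0]]'

```text
time: 12.6
tool_pos: [0.5306, -0.1045, 0.1603]
ee_rot: [[-0.007, 0.001, 1.0], [-1.0, -0.003, -0.007], [0.003, -1.0, 0.001]]
force: [-11.6, -5.5, 6.0]
grip_width: 0.0177
```

```bash
python3 - <<'E'
from h import *
st(); lidplane((.53,-.103),z=.135,dz=.025)
E
```

```text
t 12.6 tcp [ 0.5306 -0.1045  0.1603] F [-11.6  -5.5   6. ] w 0.0177 q [ 26.  11. -22. 104.   5.  66. -88.]
lid slope [-0.21  0.42] z 0.1345 520
```

Flat. Next: lean onto the near edge, turn anticlockwise to 20° and set down.

Emit:
apply_moves --steps '[[0,[-0.09,0,0.042],0],[0,[-0.09,0,0.04],0],[0,[-0.09,0,0.04],0],[0,[-0.09,0,0.034],0],[0,[-0.09,0,0.03],0],[0,[-0.09,0,0.024],0],[0,[-0.002,0.056,0],0.667],[0,[-0.005,0.056,0],0.667],[0,[-0.008,0.055,0],0.667],[0,[-0.011,0.055,0],0.667],[0,[-0.014,0.054,0],0.667],[0,[-0.018,0.053,0],0.667],[0,[0.085,0.03,-0.028],0],[0,[0.085,0.03,-0.032],0],[0,[0.085,0.03,-0.034],0],[0,[0.085,0.03,-0.036],0],[0,[0.085,0.03,-0.036],0],[0,[0.04,0.016,-0.034],0],[0,[0,0,0],0],[0,[0,0,0],0]]'

```text
time: 14.65
tool_pos: [0.5227, -0.0791, 0.1609]
ee_rot: [[0.337, -0.002, 0.941], [-0.941, -0.003, 0.337], [0.002, -1.0, -0.003]]
force: [-19.4, -1.0, 19.0]
grip_width: 0.0176
```

```bash
python3 - <<'E'
from h import *
s=st(); c=s['tool_pos'][:2]; lidplane(c,z=.135,dz=.025); look('a5',c)
from plan import *
plan(c,20,0,1,9,6)
E
```

```text
t 14.65 tcp [ 0.5227 -0.0791  0.1609] F [-19.4  -1.   19. ] w 0.0176 q [ 26.  10. -25. 105.   5.  66. -70.]
lid slope [0.11 0.75] z 0.1343 591
lid pts 1403 encl [ 0.5204 -0.0792] 0.0784
contact [ 0.59313442 -0.05345275] lean shift units [0.508 0.185] dz 0.194
arc rows turn -0.667
[[-0.018, 0.053], [-0.014, 0.054], [-0.011, 0.055], [-0.008, 0.055], [-0.005, 0.056], [-0.002, 0.056]]
setdown [-0.541 -0.   ] c end [ 0.5181 -0.0535]
```

Emit:
apply_moves --steps '[[0,[0.085,0.03,0.042],0],[0,[0.085,0.03,0.04],0],[0,[0.085,0.03,0.04],0],[0,[0.085,0.03,0.034],0],[0,[0.085,0.03,0.03],0],[0,[0.08,0.03,0.02],0],[0,[-0.018,0.053,0],-0.667],[0,[-0.014,0.054,0],-0.667],[0,[-0.011,0.055,0],-0.667],[0,[-0.008,0.055,0],-0.667],[0,[-0.005,0.056,0],-0.667],[0,[-0.002,0.056,0],-0.667],[0,[0,0,0],0]]'

```text
time: 16.1
tool_pos: [0.5448, -0.0535, 0.1683]
ee_rot: [[-0.007, -0.003, 1.0], [-1.0, -0.002, -0.007], [0.002, -1.0, -0.003]]
force: [-7.2, -1.8, -6.6]
grip_width: 0.0179
```

```bash
python3 - <<'E'
from h import *
s=st(); c=s['tool_pos'][:2]; lidplane(c,z=.14,dz=.025); look('a6',c)
E
```

```text
t 16.1 tcp [ 0.5448 -0.0535  0.1683] F [-7.2 -1.8 -6.6] w 0.0179 q [ 22.  12. -23. 102.   5.  68. -94.]
lid slope [-7.86  0.46] z 0.1409 749
lid pts 595 encl [ 0.5369 -0.0523] 0.0766
```

Emit:
apply_moves --steps '[[0,[-0.08,0,-0.024],0],[0,[-0.08,0,-0.026],0],[0,[-0.08,0,-0.03],0],[0,[-0.08,0,-0.03],0],[0,[-0.08,0,-0.03],0],[0,[-0.05,0,-0.03],0],[0,[0,0,0],0],[0,[0,0,0],0],[0,[0,0,0],0],[0,[0,0,0],0],[0,[0,0,0],0]]'

```text
time: 17.35
tool_pos: [0.5236, -0.0543, 0.1615]
ee_rot: [[-0.006, 0.0, 1.0], [-1.0, -0.003, -0.006], [0.003, -1.0, 0.0]]
force: [-7.9, -3.0, 1.7]
grip_width: 0.0177
```

```bash
python3 - <<'E'
from h import *
s=st(); c=s['tool_pos'][:2]; lidplane(c,z=.135,dz=.025); look('a7',c)
E
```

```text
t 17.35 tcp [ 0.5236 -0.0543  0.1615] F [-7.9 -3.   1.7] w 0.0177 q [ 23.   9. -24. 105.   4.  66. -93.]
lid slope [-0.12  0.74] z 0.1344 575
lid pts 1376 encl [ 0.5196 -0.0546] 0.078
```

View pics/a7.png

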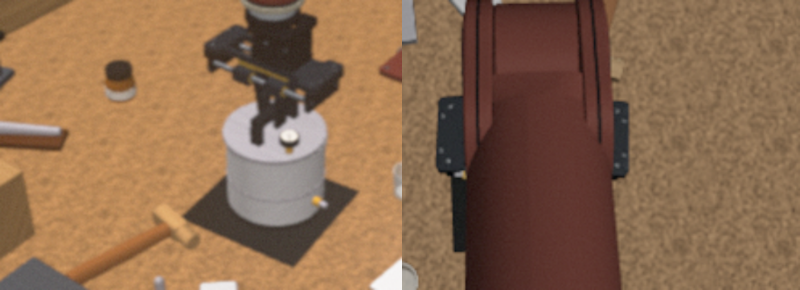

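Emit:
apply_moves --steps '[[40,[0,0,0],0],[40,[0,0,0],0],[40,[0,0,0],0],[40,[0,0,0],0],[40,[0,0,0],0],[40,[0,0,0],0],[40,[0,0,0],0],[40,[0,0,0],0]]'

```text
time: 18.3
tool_pos: [0.5235, -0.0522, 0.1599]
ee_rot: [[-0.003, -0.0, 1.0], [-1.0, 0.0, -0.003], [-0.0, -1.0, -0.0]]
force: [0.0, 1.2, -0.9]
grip_width: 0.0349
```

```bash
python3 - <<'E'
from h import *
s=st(); c=np.array([.5236,-.0543]); lidplane(c,z=.135,dz=.025)
im,d,P=snap('scene'); X,u,v=world(d,P)
hsv=cv2.cvtColor(im,cv2.COLOR_RGB2HSV)[v,u]
k=(X[:,2]<.06)&(X[:,2]>.012)&(hsv[:,1]>100)&(np.hypot(X[:,0]-c[0],X[:,1]-c[1])<.105)&(np.hypot(X[:,0]-c[0],X[:,1]-c[1])>.074)&(X[:,1]>-.05)
p=np.median(X[k],0);print(k.sum(),p, np.degrees(np.arctan2(p[1]-c[1],p[0]-c[0])))
# lid circle from scene: lid+bar
b=(X[:,2]>.166)&(X[:,2]<.185)&(np.hypot(X[:,0]-c[0],X[:,1]-c[1])<.06); print(cv2.minAreaRect(X[b][:,:2].astype(np.float32)))
im0=cv2.imread('pics/scene0.png')
E
```

```text
t 18.3 tcp [ 0.5235 -0.0522  0.1599] F [ 0.   1.2 -0.9] w 0.0349 q [ 22.   9. -24. 106.   4.  66. -93.]
lid slope [1.22 1.34] z 0.1336 486
20 [0.52122666 0.02315839 0.04087874] 91.75500543820114
((0.5320865511894226, -0.05336666852235794), (0.05312135070562363, 0.06430570781230927), 54.03074645996094)
```

Knob at about 92° and bar at about 0°, so the lid is locked and the pot is level on the mat. Re-centring along the bar, gripping and turning 60° anticlockwise.

Emit:
apply_moves --steps '[[40,[-0.08,0,0],0],[0,[0,0,0],0],[0,[0,0,0],0],[0,[0,0,0],0],[0,[0,0,0],0],[0,[0,0,0],0.8],[0,[0,0,0],0.8],[0,[0,0,0],0.8],[0,[0,0,0],0.8],[0,[0,0,0],0.8],[0,[0,0,0],0.8],[0,[0,0,0],0.8],[0,[0,0,0],0.8],[0,[0,0,0],0.8],[0,[0,0,0],0.8],[0,[0,0,0],0.8],[0,[0,0,0],0.8],[0,[0,0,0],0.8],[0,[0,0,0],0.8],[0,[0,0,0],0.8]]'

```text
time: 20.4
tool_pos: [0.5187, -0.0531, 0.16]
ee_rot: [[0.865, -0.002, 0.502], [-0.502, -0.001, 0.865], [-0.001, -1.0, -0.002]]
force: [-5.4, -4.0, 5.3]
grip_width: 0.0178
```

```bash
python3 - <<'E'
from h import *
s=st(); print(s['ft_torque']); c=np.array([.5195,-.0535]); lidplane(c,z=.135,dz=.025); look('a8',c)
im,d,P=snap('scene'); X,u,v=world(d,P)
hsv=cv2.cvtColor(im,cv2.COLOR_RGB2HSV)[v,u]
k=(X[:,2]<.06)&(X[:,2]>.012)&(hsv[:,1]>100)&(np.hypot(X[:,0]-c[0],X[:,1]-c[1])<.105)&(np.hypot(X[:,0]-c[0],X[:,1]-c[1])>.074)&(X[:,1]>-.05)
p=np.median(X[k],0);print(k.sum(),p, np.degrees(np.arctan2(p[1]-c[1],p[0]-c[0])))
E
```

```text
t 20.4 tcp [ 0.5187 -0.0531  0.16  ] F [-5.4 -4.   5.3] w 0.0178 q [ 27.   9. -29. 106.   5.  66. -33.]
[-0.78571046  1.21277362 -0.48187251]
lid slope [-0.88  1.05] z 0.1342 493
lid pts 1384 encl [ 0.5187 -0.0542] 0.0792
15 [0.52204834 0.0245798  0.0400028 ] 88.130667911017
```

View pics/a8.png

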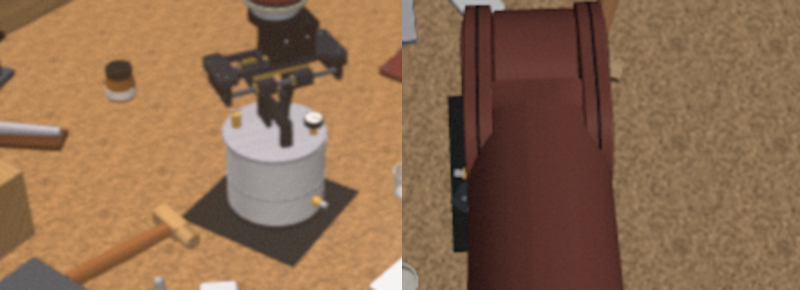

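Emit:
apply_moves --steps '[[0,[0,0,0.08],0],[0,[0,0,0.08],0],[0,[0,0,0.08],0],[0,[0,0,0.08],0],[0,[0,0,0.08],0],[0,[0,0,0],0]]'

```text
time: 21.2
tool_pos: [0.5203, -0.0521, 0.1809]
ee_rot: [[0.864, 0.002, 0.503], [-0.503, -0.0, 0.864], [0.002, -1.0, 0.001]]
force: [0.3, -0.0, -4.2]
grip_width: 0.0179
```

```bash
python3 - <<'E'
from h import *
s=st(); print(s['ft_torque']); c=np.array([.5195,-.0535]); lidplane(c,z=.155,dz=.02)
E
```

```text
t 21.2 tcp [ 0.5203 -0.0521  0.1809] F [ 0.3 -0.  -4.2] w 0.0179 q [ 27.   8. -29. 104.   4.  68. -33.]
[-0.02417234 -0.00957938 -0.0060859 ]
lid slope [0.2  0.21] z 0.1538 790
```

Only the lid's weight (4.2 N) hangs from the tool. Laying it on the bench at about (0.54, -0.25).

Emit:
apply_moves --steps '[[0,[0,0,0.2],0],[0,[0,0,0.2],0],[0,[0.05,-0.4,0],0],[0,[0.05,-0.5,0],0],[0,[0.05,-0.5,0],0],[0,[0.05,-0.5,0],0],[0,[0.05,-0.5,0],0],[0,[0.05,-0.5,0],0],[0,[0.05,-0.5,0],0],[0,[0.04,-0.5,0],0],[0,[0,-0.1,-0.4],0],[0,[0,0,-0.5],0],[0,[0,0,-0.5],0],[0,[0,0,-0.5],0],[0,[0,0,-0.4],0],[0,[0,0,-0.3],0],[0,[0,0,-0.2],0],[0,[0,0,-0.1],0],[0,[0,0,0],0],[0,[0,0,0],0]]'

```text
time: 23.25
tool_pos: [0.5396, -0.2524, 0.0558]
ee_rot: [[0.864, 0.001, 0.503], [-0.503, -0.001, 0.864], [0.001, -1.0, 0.0]]
force: [-0.9, -0.1, -2.7]
grip_width: 0.0176
```

```bash
python3 - <<'E'
from h import *
s=st(); lidplane(s['tool_pos'][:2],z=.03,dz=.02)
E
```

```text
t 23.25 tcp [ 0.5396 -0.2524  0.0558] F [-0.9 -0.1 -2.7] w 0.0176 q [ 37.  23. -20. 102.   9.  57. -17.]
lid slope [0.42 0.11] z 0.0287 664
```

Emit:
apply_moves --steps '[[0,[0,0,-0.05],0],[0,[0,0,-0.05],0],[0,[0,0,-0.02],0],[0,[0,0,-0.02],0],[0,[0,0,0],0],[40,[0,0,0],0],[40,[0,0,0],0],[40,[0,0,0],0],[40,[0,0,0],0]]'

```text
time: 24.2
tool_pos: [0.5392, -0.2523, 0.048]
ee_rot: [[0.864, 0.0, 0.503], [-0.503, -0.0, 0.864], [0.0, -1.0, 0.0]]
force: [-0.0, -0.5, -0.2]
grip_width: 0.0336
```

```bash
python3 - <<'E'
from h import *
s=st(); lidplane(s['tool_pos'][:2],z=.03,dz=.02)
E
```

```text
t 24.2 tcp [ 0.5392 -0.2523  0.048 ] F [-0.  -0.5 -0.2] w 0.0336 q [ 37.  24. -20. 102.   9.  56. -17.]
lid slope [-1.12  1.25] z 0.0238 343
```

Emit:
apply_moves --steps '[[40,[0,0,0.5],0],[40,[0,0,0.8],0],[40,[0,0,0.9],0],[40,[0,0,0.9],0],[60,[0,0,0.9],0],[60,[0,0,0],0]]'

```text
time: 24.85
tool_pos: [0.5418, -0.253, 0.2551]
ee_rot: [[0.864, 0.01, 0.503], [-0.503, -0.004, 0.864], [0.011, -1.0, 0.001]]
force: [0.6, 0.4, 0.3]
grip_width: 0.044
```

```bash
python3 - <<'E'
from h import *
s=st(); 
im,d,P=snap('top','t9'); X,u,v=world(d,P)
cv2.imwrite('pics/t9c.png',cv2.resize(im[190:350,110:350,::-1],(800,533)))
# rim circle
b=(abs(X[:,2]-.123)<.006)&(np.hypot(X[:,0]-.52,X[:,1]+.053)<.09); print('rim',b.sum(),cv2.minEnclosingCircle(X[b][:,:2].astype(np.float32)))
# moulds: pts z .02-.035 above board
b=(X[:,2]>.018)&(X[:,2]<.045)&(abs(X[:,0]-.5)<.12)&(abs(X[:,1]-.283)<.12)
M=np.zeros(d.shape,np.uint8); M[v[b],u[b]]=1
n,L,S,C=cv2.connectedComponentsWithStats(M)
for i in range(1,n):
    if S[i,4]<40: continue
    r=rect(P,L==i,.028); print(S[i,4],np.round(C[i]),np.round(r[0],4),np.round(r[1],4),round(r[2],1))
a=(abs(X[:,2]-.022)<.006)&(np.hypot(X[:,0]-.54,X[:,1]+.252)<.09)
print('lid',cv2.minEnclosingCircle(X[a][:,:2].astype(np.float32)))
E
```

```text
t 24.85 tcp [ 0.5418 -0.253   0.2551] F [0.6 0.4 0.3] w 0.044 q [ 38.  13. -21.  89.   5.  78. -13.]
rim 945 ((0.5138347744941711, -0.054979220032691956), 0.07512412965297699)
196 [164. 255.] [0.5579 0.3237] [0.0282 0.0367] 10.9
186 [206. 262.] [0.544  0.2274] [0.0263 0.0343] 48.1
195 [152. 297.] [0.4617 0.3422] [0.0375 0.0255] 73.4
196 [195. 304.] [0.4502 0.2452] [0.0267 0.0367] 8.4
lid ((0.5379362106323242, -0.2531420588493347), 0.07496193051338196)
```

View pics/t9c.png

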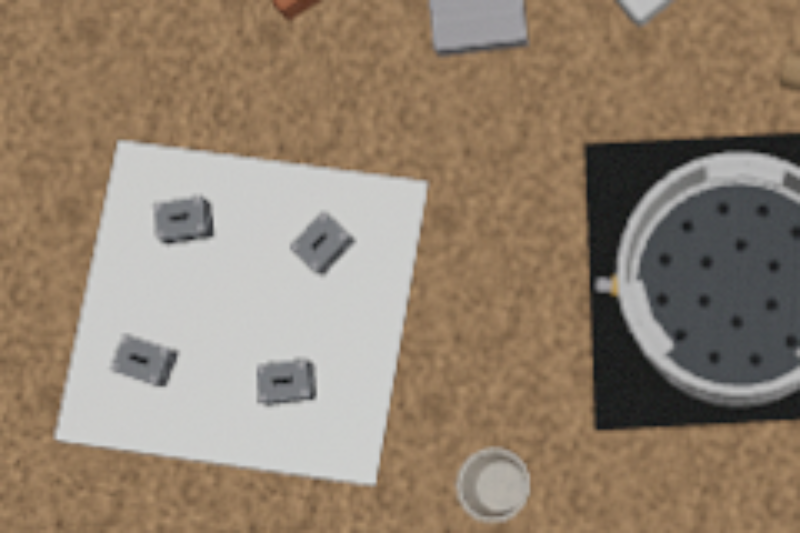

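The pot mouth is open with its axis at (0.514, -0.055), the lid lies flat at (0.538, -0.253), and all four moulds are located. Going to mould A at (0.558, 0.324).

Emit:
apply_moves --steps '[[70,[0.0216,0.769,0],0.548],[70,[0.0216,0.769,0],0.548],[70,[0.0216,0.769,0],0.548],[70,[0.0216,0.769,0],0.548],[70,[0.0216,0.769,0],0.548],[70,[0.0216,0.769,0],0.548],[70,[0.0216,0.769,0],0.548],[70,[0.0216,0.769,0],0.548],[70,[0.0216,0.769,0],0.548],[70,[0.0216,0.769,0],0.548],[70,[0.0216,0.769,0],0.548],[70,[0.0216,0.769,0],0.548],[70,[0.0216,0.769,0],0.548],[70,[0.0216,0.769,0],0.548],[70,[0.0216,0.769,-0.5],0.548],[70,[0,0,-0.8],0],[70,[0,0,-0.8],0],[70,[0,0,-0.5],0],[70,[0,0,0],0],[70,[0,0,0],0]]'

```text
time: 26.9
tool_pos: [0.5548, 0.3246, 0.1177]
ee_rot: [[0.982, -0.001, -0.189], [0.189, -0.0, 0.982], [-0.001, -1.0, 0.0]]
force: [1.5, 0.2, 0.7]
grip_width: 0.0608
```

```bash
python3 - <<'E'
from h import *
s=st(); print(np.degrees(np.arctan2(s['ee_rot'][1][0],s['ee_rot'][0][0])))
im,d,P=snap('wrist','w10'); X,u,v=world(d,P)
b=(X[:,2]>.018)&(X[:,2]<.045)&(abs(X[:,0]-.5)<.12)&(abs(X[:,1]-.283)<.12)
M=np.zeros(d.shape,np.uint8); M[v[b],u[b]]=1
n,L,S,C=cv2.connectedComponentsWithStats(M)
for i in range(1,n):
    if S[i,4]<400: continue
    r=rect(P,L==i,.028); print(S[i,4],np.round(C[i]),np.round(r[0],4),np.round(r[1],4),round(r[2],1))
E
```

```text
t 26.9 tcp [0.5548 0.3246 0.1177] F [1.5 0.2 0.7] w 0.0608 q [ -3.  29. -42.  91.  20.  68. -38.]
10.922373596870365
2646 [181. 189.] [0.4638 0.344 ] [0.0357 0.0273] 73.5
2271 [330. 246.] [0.5591 0.326 ] [0.0258 0.0349] 11.0
785 [279. 360.] [0.5405 0.2446] [0.0351 0.0185] 10.9
```

View pics/w10.png

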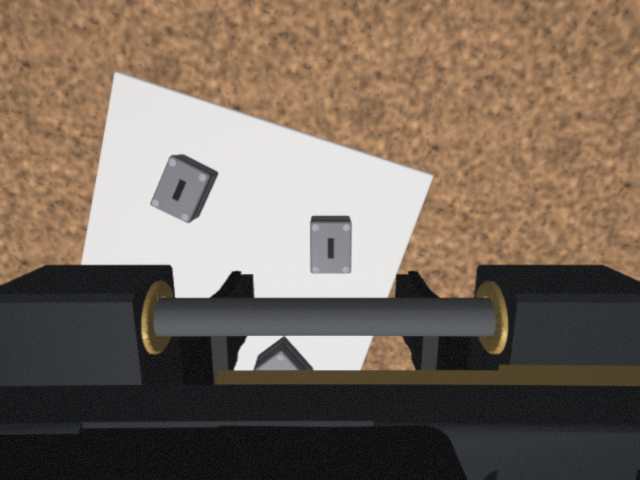

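Mould A shows at (330,246), at world (0.559, 0.326), aligned with the jaws. Gripping and lifting it.

Emit:
apply_moves --steps '[[70,[0.086,0.03,-0.5],0],[70,[0,0,-0.5],0],[70,[0,0,-0.5],0],[70,[0,0,-0.3],0],[70,[0,0,-0.154],0],[70,[0,0,0],0],[0,[0,0,0],0],[0,[0,0,0],0],[0,[0,0,0],0],[0,[0,0,0],0],[0,[0,0,0],0],[0,[0,0,0],0],[0,[0,0,0.5],0],[0,[0,0,0.8],0],[0,[0,0,0.9],0],[0,[0,0,0.9],0],[0,[0,0,0],0]]'

```text
time: 28.65
tool_pos: [0.5617, 0.3285, 0.1823]
ee_rot: [[0.982, 0.008, -0.189], [0.189, 0.005, 0.982], [0.009, -1.0, 0.003]]
force: [0.4, 1.2, 0.5]
grip_width: 0.0259
```

Emit:
apply_moves --steps '[[0,[-0.0752,-0.692,0.02],-0.182],[0,[-0.0752,-0.692,0.02],-0.182],[0,[-0.0752,-0.692,0],-0.182],[0,[-0.0752,-0.692,0],-0.182],[0,[-0.0752,-0.692,0],-0.182],[0,[-0.0752,-0.692,0],-0.182],[0,[-0.0752,-0.692,0],-0.182],[0,[-0.0752,-0.692,0],-0.182],[0,[-0.0752,-0.692,0],-0.182],[0,[-0.0752,-0.692,0],-0.182],[0,[-0.0752,-0.692,0],-0.182],[0,[-0.0752,-0.692,0],-0.182],[0,[0,0,0],0],[0,[0,0,0],0],[0,[0,0,0],0]]'

```text
time: 30.15
tool_pos: [0.5144, -0.0879, 0.1771]
ee_rot: [[1.0, -0.0, -0.001], [0.001, 0.001, 1.0], [-0.0, -1.0, 0.001]]
force: [1.1, 0.6, 0.2]
grip_width: 0.0259
```

Emit:
apply_moves --steps '[[0,[0,0,-0.5],0],[0,[0,0,-0.5],0],[0,[0,0,-0.4],0],[0,[0,0,-0.2],0],[0,[0,0,-0.12],0],[0,[0,0,0],0],[44,[0,0,0],0],[44,[0,0,0],0],[44,[0,0,0],0],[44,[0,0,0.3],0],[44,[0,0,0.6],0],[44,[0,0,0.9],0],[44,[0,0,0],0],[44,[0,0,0],0]]'

```text
time: 31.55
tool_pos: [0.5153, -0.0893, 0.1834]
ee_rot: [[1.0, 0.003, 0.0], [-0.0, -0.001, 1.0], [0.003, -1.0, -0.001]]
force: [0.3, 0.7, 0.1]
grip_width: 0.0387
```

```bash
cat >> h.py <<'E'
def moulds():
    im,d,P=snap('top'); X,u,v=world(d,P)
    for nm,z0,z1,c,R,z in [('board',.018,.045,(.5,.283),.17,.028),('pot',.085,.112,(.514,-.055),.066,.097)]:
        b=(X[:,2]>z0)&(X[:,2]<z1)&(np.hypot(X[:,0]-c[0],X[:,1]-c[1])<R)&((abs(X[:,0]-.5)<.115)&(abs(X[:,1]-.283)<.115)|(nm=='pot'))
        M=np.zeros(d.shape,np.uint8); M[v[b],u[b]]=1
        n,L,S,C=cv2.connectedComponentsWithStats(M)
        for i in range(1,n):
            if S[i,4]<40: continue
            r=rect(P,L==i,z); print(nm,S[i,4],np.round(C[i]),np.round(r[0],4),np.round(r[1],4),round(r[2],1))
    return im
E
python3 - <<'E'
from h import *
st(); moulds()
E
```

```text
t 31.55 tcp [ 0.5153 -0.0893  0.1834] F [0.3 0.7 0.1] w 0.0387 q [ 35.   9. -33. 104.   5.  69.   1.]
board 185 [206. 262.] [0.5434 0.2268] [0.0279 0.0343] 48.1
board 197 [152. 297.] [0.4616 0.3419] [0.0382 0.0255] 73.3
board 190 [217. 303.] [0.4528 0.1959] [0.0261 0.0352] 8.4
```

D has been knocked 5 cm, to (0.453, 0.196), and is still on the board. Next mould C.

Emit:
apply_moves --steps '[[44,[-0.087,0.72,0.02],-0.277],[44,[-0.087,0.72,0.02],-0.277],[70,[-0.087,0.72,0],-0.277],[70,[-0.087,0.72,0],-0.277],[70,[-0.087,0.72,0],-0.277],[70,[-0.087,0.72,0],-0.277],[70,[-0.087,0.72,0],-0.277],[70,[-0.087,0.72,0],-0.277],[70,[-0.087,0.72,0],-0.277],[70,[-0.087,0.72,0],-0.277],[70,[-0.087,0.72,0],-0.277],[70,[-0.087,0.72,0],-0.277],[70,[0,0,-0.5],0],[70,[0,0,-0.7],0],[70,[0,0,-0.4],0],[70,[0,0,0],0],[70,[0,0,0],0]]'

```text
time: 33.3
tool_pos: [0.4618, 0.3428, 0.1031]
ee_rot: [[0.958, -0.001, 0.286], [-0.286, -0.0, 0.958], [-0.001, -1.0, -0.001]]
force: [-0.4, 0.7, 0.2]
grip_width: 0.0611
```

```bash
cat >> h.py <<'E'
def wm():
    s=st(); print('yaw',np.degrees(np.arctan2(s['ee_rot'][1][0],s['ee_rot'][0][0])))
    im,d,P=snap('wrist'); X,u,v=world(d,P)
    b=(X[:,2]>.018)&(X[:,2]<.045)&(abs(X[:,0]-.5)<.12)&(abs(X[:,1]-.283)<.12)
    M=np.zeros(d.shape,np.uint8); M[v[b],u[b]]=1
    n,L,S,C=cv2.connectedComponentsWithStats(M)
    for i in range(1,n):
        if S[i,4]<400: continue
        r=rect(P,L==i,.028); print(S[i,4],np.round(C[i]),np.round(r[0],4),np.round(r[1],4),round(r[2],1))
E
python3 -c "from h import *; wm()"
```

```text
t 33.3 tcp [0.4618 0.3428 0.1031] F [-0.4  0.7  0.2] w 0.0611 q [ -3.  23. -46. 101.  18.  63. -72.]
yaw -16.61778588346076
2520 [325. 250.] [0.4632 0.3445] [0.0348 0.0259] 73.4
```

Emit:
apply_moves --steps '[[70,[0.03,0.03,-0.5],0],[70,[0,0,-0.5],0],[70,[0,0,-0.4],0],[70,[0,0,-0.26],0],[70,[0,0,0],0],[0,[0,0,0],0],[0,[0,0,0],0],[0,[0,0,0],0],[0,[0,0,0],0],[0,[0,0,0],0],[0,[0,0,0],0],[0,[0,0,0.5],0],[0,[0,0,0.8],0],[0,[0,0,0.9],0],[0,[0,0,0.9],0],[0,[0,0,0],0],[0,[0,0,0],0]]'

```text
time: 35.05
tool_pos: [0.4641, 0.3446, 0.1761]
ee_rot: [[0.958, 0.002, 0.286], [-0.286, 0.001, 0.958], [0.002, -1.0, 0.001]]
force: [-0.1, -0.7, -1.1]
grip_width: 0.0257
```

Emit:
apply_moves --steps '[[0,[0.0909,-0.6645,0],0.302],[0,[0.0909,-0.6645,0],0.302],[0,[0.0909,-0.6645,0],0.302],[0,[0.0909,-0.6645,0],0.302],[0,[0.0909,-0.6645,0],0.302],[0,[0.0909,-0.6645,0],0.302],[0,[0.0909,-0.6645,0],0.302],[0,[0.0909,-0.6645,0],0.302],[0,[0.0909,-0.6645,0],0.302],[0,[0.0909,-0.6645,0],0.302],[0,[0.0909,-0.6645,0],0.302],[0,[0,0,0],0],[0,[0,0,0],0],[0,[0,0,0],0]]'

```text
time: 36.45
tool_pos: [0.5131, -0.02, 0.1744]
ee_rot: [[1.0, -0.002, -0.001], [0.001, 0.001, 1.0], [-0.002, -1.0, 0.001]]
force: [-0.7, 0.9, -0.5]
grip_width: 0.0257
```

Emit:
apply_moves --steps '[[0,[0,0,-0.5],0],[0,[0,0,-0.5],0],[0,[0,0,-0.4],0],[0,[0,0,-0.16],0],[0,[0,0,-0.1],0],[0,[0,0,0],0],[44,[0,0,0],0],[44,[0,0,0],0],[44,[0,0,0],0],[44,[0,0,0.3],0],[44,[0,0,0.6],0],[44,[0,0,0.9],0],[44,[0,0,0],0],[44,[0,0,0],0]]'

```text
time: 37.85
tool_pos: [0.5146, -0.0211, 0.1843]
ee_rot: [[1.0, 0.003, 0.001], [-0.001, -0.001, 1.0], [0.003, -1.0, -0.001]]
force: [0.5, -0.3, 0.5]
grip_width: 0.0381
```

```bash
python3 -c "
from h import *
st(); moulds()"
```

```text
t 37.85 tcp [ 0.5146 -0.0211  0.1843] F [ 0.5 -0.3  0.5] w 0.0381 q [ 33.   8. -39. 105.   6.  69.  -7.]
board 185 [206. 262.] [0.5437 0.2275] [0.0281 0.0339] 51.4
board 193 [217. 303.] [0.4527 0.1957] [0.0264 0.0354] 8.4
```

Emit:
apply_moves --steps '[[44,[0.0545,0.4545,0],0.882],[44,[0.0545,0.4545,0],0.882],[44,[0.0545,0.4545,0],0.882],[70,[0.0545,0.4545,0],0.882],[70,[0.0545,0.4545,0],0.882],[70,[0.0545,0.4545,0],0.882],[70,[0.0545,0.4545,0],0.882],[70,[0.0545,0.4545,0],0.882],[70,[0.0545,0.4545,0],0.882],[70,[0.0545,0.4545,0],0.882],[70,[0.0545,0.4545,0],0.882],[70,[0,0,-0.5],0],[70,[0,0,-0.7],0],[70,[0,0,-0.4],0],[70,[0,0,0],0],[70,[0,0,0],0]]'

```text
time: 39.5
tool_pos: [0.5435, 0.2301, 0.1026]
ee_rot: [[0.661, -0.001, -0.75], [0.75, 0.001, 0.661], [0.0, -1.0, 0.001]]
force: [-0.8, 0.5, -0.4]
grip_width: 0.0606
```

```bash
python3 -c "from h import *; wm()"
```

```text
t 39.5 tcp [0.5435 0.2301 0.1026] F [-0.8  0.5 -0.4] w 0.0606 q [ 12.  26. -49.  99.  21.  65.   5.]
yaw 48.62525038428599
3130 [174. 172.] [0.4536 0.1986] [0.0271 0.0359] 6.5
2538 [323. 254.] [0.544  0.2298] [0.0258 0.0354] 49.4
```

Emit:
apply_moves --steps '[[70,[0.01,0,-0.5],0],[70,[0,0,-0.5],0],[70,[0,0,-0.4],0],[70,[0,0,-0.25],0],[70,[0,0,0],0],[0,[0,0,0],0],[0,[0,0,0],0],[0,[0,0,0],0],[0,[0,0,0],0],[0,[0,0,0],0],[0,[0,0,0],0],[0,[0,0,0.5],0],[0,[0,0,0.8],0],[0,[0,0,0.9],0],[0,[0,0,0.9],0],[0,[0,0,0],0],[0,[0,0,0],0]]'

```text
time: 41.25
tool_pos: [0.5446, 0.229, 0.1756]
ee_rot: [[0.663, 0.002, -0.749], [0.749, 0.0, 0.663], [0.001, -1.0, -0.001]]
force: [-0.4, -0.2, -1.4]
grip_width: 0.0255
```

Emit:
apply_moves --steps '[[0,[0.007,-0.568,0],0.83],[0,[0.007,-0.568,0],0.83],[0,[0.007,-0.568,0],0.83],[0,[0.007,-0.568,0],0.83],[0,[0.007,-0.568,0],0.83],[0,[0.007,-0.568,0],0.83],[0,[0.007,-0.568,0],0.83],[0,[0.007,-0.568,0],0.83],[0,[0.007,-0.568,0],0.83],[0,[0.007,-0.568,0],0.83],[0,[0,0,0],0],[0,[0,0,0],0],[0,[0,0,0],0]]'

```text
time: 42.55
tool_pos: [0.5472, -0.054, 0.174]
ee_rot: [[-0.0, -0.001, -1.0], [1.0, 0.001, -0.0], [0.001, -1.0, 0.001]]
force: [-0.3, 0.1, -0.6]
grip_width: 0.0257
```

Emit:
apply_moves --steps '[[0,[0,0,-0.5],0],[0,[0,0,-0.5],0],[0,[0,0,-0.4],0],[0,[0,0,-0.16],0],[0,[0,0,-0.1],0],[0,[0,0,0],0],[44,[0,0,0],0],[44,[0,0,0],0],[44,[0,0,0],0],[44,[0,0,0.3],0],[44,[0,0,0.6],0],[44,[0,0,0.9],0],[44,[0,0,0],0],[44,[0,0,0],0]]'

```text
time: 43.95
tool_pos: [0.5486, -0.0552, 0.1838]
ee_rot: [[0.0, 0.003, -1.0], [1.0, -0.001, 0.0], [-0.001, -1.0, -0.003]]
force: [0.0, 0.5, -0.7]
grip_width: 0.0384
```

```bash
python3 -c "
from h import *
st(); moulds()"
```

```text
t 43.95 tcp [ 0.5486 -0.0552  0.1838] F [ 0.   0.5 -0.7] w 0.0384 q [ 48.  17. -54. 100.  14.  71.  80.]
board 191 [217. 303.] [0.4527 0.1966] [0.0266 0.0355] 3.5
```

Emit:
apply_moves --steps '[[44,[-0.112,0.298,0],-0.976],[44,[-0.112,0.298,0],-0.976],[44,[-0.112,0.298,0],-0.976],[44,[-0.112,0.298,0],-0.976],[70,[-0.112,0.298,0],-0.976],[70,[-0.112,0.298,0],-0.976],[70,[-0.112,0.298,0],-0.976],[70,[-0.112,0.298,0],-0.976],[70,[-0.112,0.298,0],-0.976],[70,[-0.112,0.298,0],-0.976],[70,[-0.112,0.298,0],-0.976],[70,[-0.112,0.298,0],-0.976],[70,[-0.112,0.298,0],-0.976],[70,[-0.112,0.298,0],-0.976],[70,[-0.112,0.298,-0.3],-0.976],[70,[-0.112,0.298,-0.6],-0.976],[70,[-0.112,0.298,-0.7],-0.976],[70,[0,0,0],0],[70,[0,0,0],0],[70,[0,0,0],0]]'

```text
time: 46.0
tool_pos: [0.4534, 0.1978, 0.1028]
ee_rot: [[0.992, 0.001, -0.123], [0.123, 0.0, 0.992], [0.001, -1.0, 0.0]]
force: [-0.4, -0.5, 0.4]
grip_width: 0.0609
```

```bash
python3 -c "from h import *; wm()"
```

```text
t 46.0 tcp [0.4534 0.1978 0.1028] F [-0.4 -0.5  0.4] w 0.0609 q [ 19.  14. -53. 112.  13.  60. -32.]
yaw 7.089054993656361
2526 [322. 252.] [0.453  0.1984] [0.0257 0.0349] 7.1
```

Emit:
apply_moves --steps '[[70,[0,0.01,-0.5],0],[70,[0,0,-0.5],0],[70,[0,0,-0.4],0],[70,[0,0,-0.25],0],[70,[0,0,0],0],[0,[0,0,0],0],[0,[0,0,0],0],[0,[0,0,0],0],[0,[0,0,0],0],[0,[0,0,0],0],[0,[0,0,0],0],[0,[0,0,0.5],0],[0,[0,0,0.8],0],[0,[0,0,0.9],0],[0,[0,0,0.9],0],[0,[0,0,0],0],[0,[0,0,0],0]]'

```text
time: 47.75
tool_pos: [0.453, 0.1986, 0.175]
ee_rot: [[0.993, 0.002, -0.122], [0.122, -0.0, 0.993], [0.002, -1.0, -0.001]]
force: [-0.1, 0.1, -0.7]
grip_width: 0.0261
```

Emit:
apply_moves --steps '[[0,[0.0318,-0.298,0],0.975],[0,[0.0318,-0.298,0],0.975],[0,[0.0318,-0.298,0],0.975],[0,[0.0318,-0.298,0],0.975],[0,[0.0318,-0.298,0],0.975],[0,[0.0318,-0.298,0],0.975],[0,[0.0318,-0.298,0],0.975],[0,[0.0318,-0.298,0],0.975],[0,[0.0318,-0.298,0],0.975],[0,[0.0318,-0.298,0],0.975],[0,[0.0318,-0.298,0],0.975],[0,[0.0318,-0.298,0],0.975],[0,[0.0318,-0.298,0],0.975],[0,[0.0318,-0.298,0],0.975],[0,[0.0318,-0.298,0],0.975],[0,[0.0318,-0.298,0],0.975],[0,[0.0318,-0.298,0],0.975],[0,[0,0,0],0],[0,[0,0,0],0],[0,[0,0,0],0]]'

```text
time: 49.75
tool_pos: [0.4791, -0.0536, 0.1737]
ee_rot: [[0.002, -0.001, -1.0], [1.0, 0.001, 0.002], [0.001, -1.0, 0.001]]
force: [0.5, 0.2, -0.8]
grip_width: 0.0257
```

```bash
python3 - <<'E'
from h import *
st()
im,d,P=snap('wrist','w11'); X,u,v=world(d,P)
b=(X[:,2]>.088)&(X[:,2]<.112)&(np.hypot(X[:,0]-.514,X[:,1]+.055)<.06)
M=np.zeros(d.shape,np.uint8); M[v[b],u[b]]=1
n,L,S,C=cv2.connectedComponentsWithStats(M)
for i in range(1,n):
    if S[i,4]<300: continue
    r=rect(P,L==i,.097); print(S[i,4],np.round(C[i]),np.round(r[0],4),np.round(r[1],4),round(r[2],1))
E
```

```text
t 49.75 tcp [ 0.4791 -0.0536  0.1737] F [ 0.5  0.2 -0.8] w 0.0257 q [ 49.   6. -49. 109.   5.  67.  87.]
570 [323. 362.] [ 0.552 -0.054] [0.0255 0.0092] 89.9
```

View pics/w11.png

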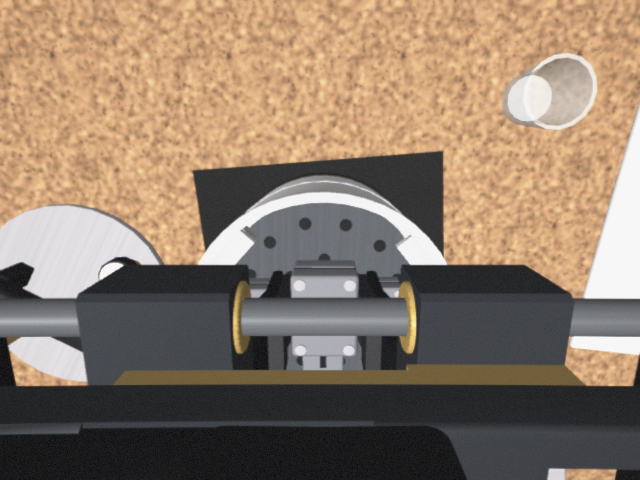

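The near slot is clear (plate holes at 305,224), with the held block at (323,300). Lowering it.

Emit:
apply_moves --steps '[[0,[0,0,-0.5],0],[0,[0,0,-0.5],0],[0,[0,0,-0.4],0],[0,[0,0,-0.16],0],[0,[0,0,-0.1],0],[0,[0,0,0],0],[44,[0,0,0],0],[44,[0,0,0],0],[44,[0,0,0],0],[44,[0,0,0.3],0],[44,[0,0,0.6],0],[44,[0,0,0.9],0],[44,[0,0,0.5],0],[44,[0,0,0],0]]'

```text
time: 51.2
tool_pos: [0.4817, -0.0545, 0.2111]
ee_rot: [[0.002, 0.007, -1.0], [1.0, -0.002, 0.001], [-0.002, -1.0, -0.007]]
force: [0.5, 0.0, -0.2]
grip_width: 0.0382
```

Emit:
apply_moves --steps '[[44,[0.057,-0.1985,0.04],-1],[44,[0.057,-0.1985,0.04],-1],[44,[0.057,-0.1985,0.04],-1],[44,[0.057,-0.1985,0.04],-1],[44,[0.057,-0.1985,0.04],-1],[44,[0.057,-0.1985,0.04],-1],[44,[0.057,-0.1985,0.04],-1],[44,[0.057,-0.1985,0.04],-1],[44,[0.057,-0.1985,0.04],-1],[44,[0.057,-0.1985,0.04],-1],[44,[0.057,-0.1985,0.04],-1],[44,[0.057,-0.1985,0],-1],[44,[0.057,-0.1985,0],-1],[44,[0.057,-0.1985,0],-1],[44,[0.057,-0.1985,0],-1],[44,[0.057,-0.1985,0],-1],[44,[0.057,-0.1985,0],-1],[44,[0.057,-0.1985,0],-1],[44,[0.057,-0.1985,0],-1],[44,[0.057,-0.1985,0],-1]]'

```text
time: 53.2
tool_pos: [0.5364, -0.2533, 0.2284]
ee_rot: [[0.984, -0.0, 0.179], [-0.179, 0.0, 0.984], [-0.0, -1.0, 0.0]]
force: [0.2, 0.4, 1.1]
grip_width: 0.0381
```

Emit:
apply_moves --steps '[[44,[0,0,0],-1],[44,[0,0,0],-1],[44,[0,0,0],-1],[44,[0,0,0],-1],[44,[0,0,0],0],[44,[0,0,0],0]]'

```text
time: 53.8
tool_pos: [0.5364, -0.253, 0.2284]
ee_rot: [[0.867, -0.0, 0.499], [-0.499, 0.0, 0.867], [-0.0, -1.0, 0.0]]
force: [0.7, 0.2, 0.2]
grip_width: 0.038
```

```bash
python3 - <<'E'
from h import *
s=st(); print('yaw',np.degrees(np.arctan2(s['ee_rot'][1][0],s['ee_rot'][0][0])))
im=moulds(); cv2.imwrite('pics/t12.png',cv2.resize(im[190:350,250:490,::-1],(800,533)))
im,d,P=snap('top'); X,u,v=world(d,P)
b=(abs(X[:,2]-.123)<.006)&(np.hypot(X[:,0]-.52,X[:,1]+.053)<.09); print('rim',b.sum(),cv2.minEnclosingCircle(X[b][:,:2].astype(np.float32)))
# tabs: rim-height points with r<.066
c=np.array(cv2.minEnclosingCircle(X[b][:,:2].astype(np.float32))[0]); q=X[b][:,:2]-c; r=np.hypot(*q.T); a=np.degrees(np.arctan2(q[:,1],q[:,0]))
print('tab hist',np.histogram(a[(r<.066)&(r>.058)],bins=np.arange(-180,181,10))[0])
im,d,P=snap('wrist'); X,u,v=world(d,P); t=s['tool_pos']
b=(X[:,2]>.052)&(X[:,2]<.075)&(np.hypot(X[:,0]-t[0],X[:,1]-t[1])<.06)
print(cv2.minAreaRect(X[b][:,:2].astype(np.float32)),X[b].mean(0))
E
```

```text
t 53.8 tcp [ 0.5364 -0.253   0.2284] F [0.7 0.2 0.2] w 0.038 q [ 46.  15. -30.  91.   8.  76. -15.]
yaw -29.938885859035672
pot 207 [332. 258.] [ 0.5468 -0.0551] [0.0343 0.0254] 1.2
pot 207 [317. 274.] [ 0.512  -0.0232] [0.0254 0.0315] 1.2
pot 207 [349. 274.] [ 0.5125 -0.0903] [0.0275 0.0315] 0.9
pot 195 [331. 290.] [ 0.4801 -0.0542] [0.0314 0.025 ] 1.0
rim 937 ((0.513986349105835, -0.05490298569202423), 0.07503696531057358)
tab hist [ 0  0  0  7 20 18 17 16  0  0  0  0  0  0  0  7 23 19 18 19  0  0  0  0
  0  0  0  6 17 16 17 16  0  0  0  0]
((0.5408532023429871, -0.2512412369251251), (0.10123665630817413, 0.05858771502971649), 85.6738510131836) [ 0.53985622 -0.25156978  0.06372971]
```

View pics/t12.png

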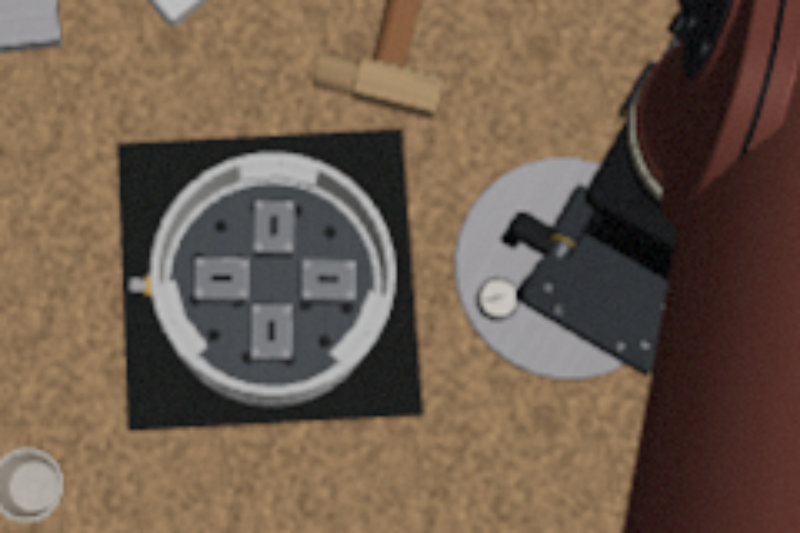

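All four moulds sit in the pot at 33–35 mm from its axis, and the tabs are centred near -2°, +118° and -122°. Fetching the lid.

Emit:
apply_moves --steps '[[44,[0.03,0,-0.6],0],[44,[0,0,-0.8],0],[44,[0,0,-0.8],0],[44,[0,0,-0.7],0],[44,[0,0,-0.4],0],[44,[0,0,-0.2],0],[44,[0,0,-0.11],0],[44,[0,0,0],0],[44,[0,0,0],0],[0,[0,0,0],0],[0,[0,0,0],0],[0,[0,0,0],0],[0,[0,0,0],0],[0,[0,0,0],0],[0,[0,0,0.2],0],[0,[0,0,0.2],0],[0,[0,0,0],0],[0,[0,0,0],0]]'

```text
time: 55.75
tool_pos: [0.5381, -0.2533, 0.0681]
ee_rot: [[0.865, 0.0, 0.502], [-0.502, -0.0, 0.865], [0.001, -1.0, -0.0]]
force: [0.6, 0.9, -4.5]
grip_width: 0.0175
```

```bash
python3 - <<'E'
from h import *
s=st(); print(s['ft_torque']); look('x',s['tool_pos'][:2])
for z in [.042]:
    lidplane(s['tool_pos'][:2],z=z,dz=.02)
for cam,b in [('scene',.002),('top',0)]:
    im,d,P=snap(cam); X,u,v=world(d,P); t=s['tool_pos']
    a=(abs(X[:,2]-.042)<.006)&(np.hypot(X[:,0]-t[0],X[:,1]-t[1])<.09)
    print(cam,a.sum(),cv2.minEnclosingCircle(X[a][:,:2].astype(np.float32)))
E
```

```text
t 55.75 tcp [ 0.5381 -0.2533  0.0681] F [ 0.6  0.9 -4.5] w 0.0175 q [ 44.  24. -29. 101.  13.  59. -19.]
[ 0.00731905 -0.06992696 -0.00617599]
lid pts 91 encl [ 0.55  -0.235] 0.0881
lid slope [0.41 0.18] z 0.0413 647
scene 1238 ((0.5400882363319397, -0.25395649671554565), 0.07967574894428253)
top 732 ((0.5374026298522949, -0.25259003043174744), 0.07469689846038818)
```

Emit:
apply_moves --steps '[[0,[0,0,0.6],0],[0,[0,0,0.8],0],[0,[0,0,0.8],0],[0,[0,0,0.44],0],[0,[-0.052,0.439,0],0],[0,[-0.052,0.439,0],0],[0,[-0.052,0.439,0],0],[0,[-0.052,0.439,0],0],[0,[-0.052,0.439,0],0],[0,[-0.052,0.439,0],0],[0,[-0.052,0.439,0],0],[0,[-0.052,0.439,0],0],[0,[-0.052,0.439,0],0],[0,[0,0,-0.2],0],[0,[0,0,-0.1],0],[0,[0,0,0],0],[0,[0,0,0],0],[0,[0,0,0],0]]'

```text
time: 57.8
tool_pos: [0.5147, -0.0561, 0.1848]
ee_rot: [[0.865, -0.0, 0.502], [-0.502, 0.0, 0.865], [-0.0, -1.0, 0.0]]
force: [-0.2, -0.5, -3.4]
grip_width: 0.0174
```

```bash
python3 - <<'E'
from h import *
s=st(); print('yaw',np.degrees(np.arctan2(s['ee_rot'][1][0],s['ee_rot'][0][0]))); lidplane(s['tool_pos'][:2],z=.158,dz=.02)
im,d,P=snap('scene'); X,u,v=world(d,P); t=s['tool_pos']
a=(abs(X[:,2]-.159)<.006)&(np.hypot(X[:,0]-t[0],X[:,1]-t[1])<.09)
print(a.sum(),cv2.minEnclosingCircle(X[a][:,:2].astype(np.float32)))
E
```

```text
t 57.8 tcp [ 0.5147 -0.0561  0.1848] F [-0.2 -0.5 -3.4] w 0.0174 q [ 36.   9. -38. 104.   6.  69. -33.]
yaw -30.151320593459758
lid slope [ 0.04 -0.04] z 0.1585 834
1471 ((0.5162432193756104, -0.05652585253119469), 0.07796823233366013)
```

Emit:
apply_moves --steps '[[0,[0,0,-0.1],0],[0,[0,0,-0.1],0],[0,[0,0,-0.1],0],[0,[0,0,-0.08],0],[0,[0,0,-0.06],0],[0,[0,0,0],0],[0,[0,0,0],0]]'

```text
time: 58.6
tool_pos: [0.5146, -0.0556, 0.1628]
ee_rot: [[0.865, -0.0, 0.501], [-0.501, 0.0, 0.865], [-0.0, -1.0, 0.0]]
force: [0.4, 0.3, -3.3]
grip_width: 0.0179
```

Emit:
apply_moves --steps '[[0,[0,0,-0.04],0],[0,[0,0,-0.03],0],[0,[0,0,-0.02],0],[0,[0,0,0],0],[0,[0,0,0],0]]'

```text
time: 59.1
tool_pos: [0.5147, -0.0556, 0.1591]
ee_rot: [[0.865, 0.0, 0.501], [-0.501, -0.0, 0.865], [0.0, -1.0, -0.0]]
force: [-3.6, -0.2, 5.1]
grip_width: 0.0176
```

```bash
python3 - <<'E'
from h import *
s=st(); lidplane(s['tool_pos'][:2],z=.135,dz=.02)
E
```

```text
t 59.1 tcp [ 0.5147 -0.0556  0.1591] F [-3.6 -0.2  5.1] w 0.0176 q [ 36.  10. -38. 106.   7.  66. -34.]
lid slope [ 0.15 -0.04] z 0.1331 765
```

Seated: lid top at 0.133, level. Turning clockwise.

Emit:
apply_moves --steps '[[0,[0,0,0.01],-0.775],[0,[0,0,0],-0.775],[0,[0,0,0],-0.775],[0,[0,0,0],-0.775],[0,[0,0,0],-0.775],[0,[0,0,0],-0.775],[0,[0,0,0],-0.775],[0,[0,0,0],-0.775],[0,[0,0,0],-0.775],[0,[0,0,0],-0.775],[0,[0,0,0],-0.775],[0,[0,0,0],-0.775],[0,[0,0,0],-0.775],[0,[0,0,0],-0.775],[0,[0,0,0],-0.775],[0,[0,0,0],-0.775],[0,[0,0,0],0]]'

```text
time: 60.85
tool_pos: [0.515, -0.0556, 0.1591]
ee_rot: [[-0.038, 0.001, 0.999], [-0.999, -0.0, -0.038], [0.0, -1.0, 0.001]]
force: [0.2, -0.7, -1.2]
grip_width: 0.0176
```

```bash
python3 - <<'E'
from h import *
s=st(); print('yaw',np.degrees(np.arctan2(s['ee_rot'][1][0],s['ee_rot'][0][0])),s['ft_torque']); lidplane(s['tool_pos'][:2],z=.135,dz=.02)
E
```

```text
t 60.85 tcp [ 0.515  -0.0556  0.1591] F [ 0.2 -0.7 -1.2] w 0.0176 q [ 30.   9. -32. 106.   5.  66. -95.]
yaw -92.15901381555223 [ 0.01357457 -0.01251089 -0.14035085]
lid slope [-0.13 -0.2 ] z 0.1331 670
```

Emit:
apply_moves --steps '[[0,[0,0,0],-0.2],[0,[0,0,0],-0.2],[0,[0,0,0],-0.2],[0,[0,0,0],0]]'

```text
time: 61.3
tool_pos: [0.5152, -0.055, 0.1591]
ee_rot: [[-0.088, 0.001, 0.996], [-0.996, 0.0, -0.088], [-0.0, -1.0, 0.001]]
force: [3.1, 2.6, 0.5]
grip_width: 0.0178
```

```bash
python3 - <<'E'
from h import *
s=st(); print('yaw',np.degrees(np.arctan2(s['ee_rot'][1][0],s['ee_rot'][0][0])),s['ft_torque'])
E
```

```text
t 61.3 tcp [ 0.5152 -0.055   0.1591] F [3.1 2.6 0.5] w 0.0178 q [ 30.   9. -32. 106.   5.  66. -98.]
yaw -95.06027352479654 [ 0.61380067 -0.54222356  0.70355274]
```

The torque has risen to 0.70 N·m, so the lid is against the stop. Releasing, withdrawing upward and moving aside.

Emit:
apply_moves --steps '[[44,[0,0,0],0],[44,[0,0,0],0],[44,[0,0,0],0],[44,[0,0,0],0],[44,[0,0,0.3],0],[44,[0,0,0.7],0],[44,[0,0,0.8],0],[44,[0,0,0.5],0],[44,[0,-0.5,0],0],[44,[0,-0.7,0],0],[44,[0,-0.7,0],0],[44,[0,-0.7,0],0],[44,[0,-0.7,0],0],[44,[0,-0.5,0],0],[44,[0,0,0],0],[44,[0,0,0],0],[44,[0,0,0],0]]'

```text
time: 63.0
tool_pos: [0.515, -0.2443, 0.2744]
ee_rot: [[-0.087, 0.001, 0.996], [-0.996, 0.0, -0.087], [-0.0, -1.0, 0.001]]
force: [-0.6, -0.4, -0.6]
grip_width: 0.0383
```

```bash
python3 - <<'E'
from h import *
st(); c=(.514,-.055); lidplane(c,z=.135,dz=.02)
im,d,P=snap('top','t14'); cv2.imwrite('pics/t14c.png',cv2.resize(im[100:360,110:480,::-1],(740,520))); X,u,v=world(d,P)
a=(abs(X[:,2]-.133)<.006)&(np.hypot(X[:,0]-c[0],X[:,1]-c[1])<.09); print('lid',cv2.minEnclosingCircle(X[a][:,:2].astype(np.float32)))
b=(X[:,2]>.165)&(np.hypot(X[:,0]-c[0],X[:,1]-c[1])<.06); print('bar',cv2.minAreaRect(X[b][:,:2].astype(np.float32)))
E
```

```text
t 63.0 tcp [ 0.515  -0.2443  0.2744] F [-0.6 -0.4 -0.6] w 0.0383 q [ 41.  10. -23.  91.   4.  80. -77.]
lid slope [ 0.03 -0.32] z 0.1331 733
lid ((0.5137213468551636, -0.05487284064292908), 0.07598386704921722)
bar ((0.5146651864051819, -0.054376423358917236), (0.09399811178445816, 0.04862041398882866), 18.24246597290039)
```

View pics/t14c.png

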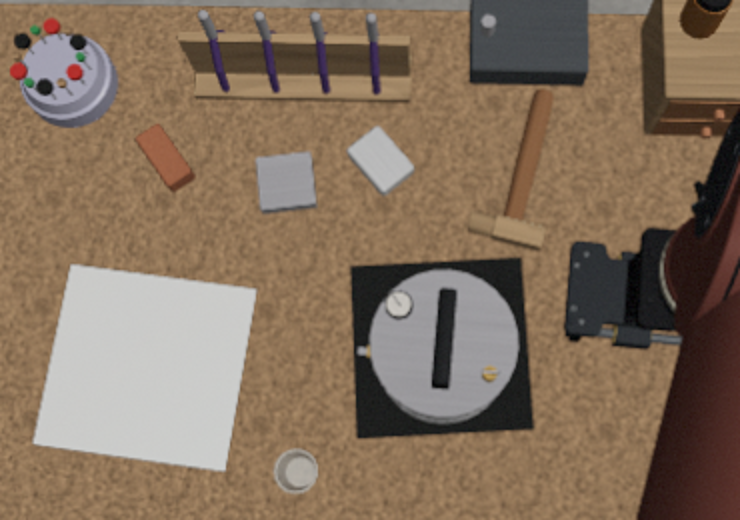

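The pot stands on the mat with the lid seated flat, bar near -5°, the board is empty and the bystanders are in place. Handing in.

```bash
python3 -c "
from h import *
print(m.job_done()); st()"
```

```text
the job is handed in; nothing more can be done
None
the job is handed in; nothing more can be done
```

The pot is on the mat with all four moulds inside and the lid locked on. I handed the job in at about 63 s of robot time; no verdict is reported.

- **Walk:** I took the pot by the lid handle and rocked it edge to edge. Four pivots at 8–10° lean, turning with the lean, put it upright on the mat with the lid still locked.
- **Lid off and moulds in:** I turned the lid 60° anticlockwise, lifted it off (only its own weight on the wrist) and laid it flat beside the pot. One mould was knocked about 5 cm during the work. I found it again and placed it with the other three.
- **Lid on:** I set the lid back and turned it clockwise until the torque rose sharply, about 3° past home, which is where the stop should be.

Last checks:
- **Pot position:** its centre is about 17 mm from the mat's centre along x and 3 mm along y, inside the 32 mm limit.
- **Lid fit:** it is level within about 0.3° and at seated height. Its centre is within 1 mm of the pot's axis.
- **Moulds:** before the lid went on, all four showed 33–35 mm from the axis, and the board is empty.
- **Bystanders:** in the last top picture they look unmoved; I did not measure them.
- **Robot:** clear of everything.

**Disagreements:**
- The box fitted to the handle bar in the last picture read 18°, because it also took in other points. The picture and the tool's yaw both put the bar near -5°.
- The `find_in` positions from the two cameras differed by about 15 mm, so I used my own calibrated positions instead.

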